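# Fill the receiving box through the funnel

## Robot

A 6-joint arm with a two-finger parallel gripper is mounted at the origin on a cart in front of the work surface, level with it; the furniture and walls round the work are solid. World frame = base frame: x ahead of the robot, y to its left, z up, the work surface at z = 0. Lengths are in m, angles in rad, forces in N, time in s.
With the tool pointing down it reaches from about 0.35 to 0.85 m from the base axis. Payload 8.1 kg.
Tool frame: the origin (TCP) lies midway between the tips of the shut fingers; the grasp point (between the pads) lies 19 mm behind it; z points along the fingers, y is the line along which they close (so a half turn about z gives the same grasp; the last joint's range is limited). The gripper opens to 93 mm and grips with 3 to 60 N. Pads are 15 mm wide; open, the fingers measure 128 mm over their backs; the gripper's body (75 mm by 188 mm) begins 65 mm behind the grasp point.
Start: joints at [-1.38, 0.13, 1.488, -0, 1.523, -0.085], TCP at [0.163, -0.577, 0.219] pointing down, gripper open.
Joint ranges: [-2.96, 2.96], [-0.89, 2.26], [0.02, 2.5], [-1.34, 4.48], [0, 2.73], [-2.66, 2.66]. Speed limits (rad/s): [2.39, 2.39, 2.79, 3.14, 3.14, 3.14].

## Interface

Orientations are given as a rotation vector (axis times angle).
In Python, from plant import read_state, read_camera, camera_model, close_job gives the robot as it stands. The module is installed in compiled form; this text tells all that it offers.
- The arm moves only by the tool carry_out, never from a script. Its argument "moves" is a list of rows, each an object of numbers: "jaw": the finger opening in m, from 0 to 0.093; "dx", "dy", "dz": the shift along the tool's x, y, z in m; "yaw": the turn about the tool's z in rad. In form: [{"jaw": .., "dx": .., "dy": .., "dz": .., "yaw": ..}, ...]. A call has 1 to 8 rows; each row shifts and turns the commanded pose from where the row before left it, along the tool's axes as they then stand; what a row does not reach is not made up. A row lasts 1/8 s, in which the tool goes at most 62.5 mm and 10.7 degrees, less where a joint would pass 70% of its speed; a pose out of reach is approached as far as the arm can. A call is refused whole if a number of a shift passes 0.0625 or a number of a turn 0.188, either way. A call with a gripper value outside its range is refused whole. The fingers move at their own pace and stop on an object; "grip_force" is the grip in N (left out, the last holds). Time passes only in rows, so rows that do not move let the fingers close. It gives the time, the measured TCP pose, the force, the opening and the grip force at its end, in the units of the state.
- read_state(): the state, without advancing time (a new reading comes with each control period).
- read_camera(name): name is "side" or "top" or "wrist"; returns the picture (480x640x3 uint8, red, green, blue); there is no depth.
- camera_model(name): a dict with "camera_matrix" (3x3 intrinsics, pixels), "k1" (the pictures are not rectified: a ray, as slopes to the right and down, at radius r is drawn at 1 + k1 r^2 times it, then the intrinsics apply), "view" (4x4, takes a point from world to camera coordinates). Camera axes: x right, y up, looking along -z (the intrinsics and any distortion apply to the point x, -y, -z); pixel columns grow to the right and rows downward; lengths in m; the calibration is good to about 2 mm. A picture is of the moment at which its call begins: read the wrist's pose just before it. camera_model takes no time and is no camera call; for the wrist camera it gives the pose at the moment of the call.
- close_job(): hands the job in; it is judged then, once.
The state is a dict: "t": time; "q": joint angles; "dq": joint speeds; "joint_torque": joint torques, N m; "tool_pos": TCP position; "orientation": TCP orientation; "force": force on the tool from outside, world axes, zero at the start; "wrist_torque": the same for the moment, N m; "opening": finger opening in m; "gripper_force": force on a finger pad.
Only numpy, scipy, OpenCV 4.12 (cv2) and the standard library are available. Lean on these libraries where they do the work, as an engineer would, in place of code of your own. Each camera call takes 0.05 s, during which the arm holds its last target. There are 200 camera calls.

## Task

Push the grey receiving box along its rail all the way home against the end stop, so that it stands under the funnel. Then lift the scoop that holds the three bronze collars straight out of its pocket by its black grip blade, tip all three collars through the funnel into the box, and set the empty scoop down upright on the bench. Leave the empty spare scoop, the bottle, the jar and the tape roll where they are.

Things in the scene. Friction and masses are not known exactly. Their poses are not given: they have to be found in the camera images.
- station: Fixed filling station: aluminium base plate 100 x 265 x 8 mm (local x -50..50, y -185..80 mm) with a rail along y, and an upright plate 100 mm wide, 112 mm high at y +72..80 mm that carries a round steel funnel. Origin on the bench under the funnel's axis; z up; +y is the way the box is pushed home, towards the end stop and the upright plate.
- funnel_mouth (a point): Centre of the funnel's open top, 152 mm above the bench; mouth 118 mm wide inside, 64 mm outer radius, narrowing to a 62 mm bore (68 mm outside) from 96 mm height down to 67 mm. It overhangs the box at home: an upright tool behind the box would strike it, so push with the tool leaning back about 35 degrees, away from the funnel.
- carriage (a joint): Position of the receiving box on its rail, m: 0 = far from the funnel, 0.13 = home against the end stop, centred under the funnel. Starts at 0 to 0.05. The slide rubs with about 2 N and the box stays where it is left.
- box_floor (a point): Centre of the inner floor of the grey receiving box, 23 mm above the bench; axes as the station's. The box is open at the top, 84 x 90 x 40 mm outside (local x, y, z), walls 3 mm, its underside 20 mm and its rim 60 mm above the bench.
- push_pad (a point): Centre of the outer face of the black rubber pad (44 mm wide, 26 mm high) on the box's -y side, 40 mm above the bench: the place to push, towards local +y. Axes as the station's.
- scoop_tray: Fixed grey tray block 100 x 190 x 34 mm (x, y, z) with two pockets 75 x 67 mm, 26 mm deep (floor 8 mm above the bench), centred at local y +45 and -45 mm. Origin at the centre of the underside, z up. Fixed clutter of the bench stands only outside the area x 0.30 to 0.72 m, y -0.46 to 0.32 m.
- scoop: Loose steel scoop holding the three collars, in either pocket (about 1.5 mm play all round, so lift straight up at least 30 mm); 0.09 to 0.18 kg empty, 72 x 64 mm (x, y), side and back walls 30 mm high, open towards its nose, local +x. Origin at the centre of its underside, z up. The collars slide out when it is tipped nose-down by 50 to 65 degrees; held level they stay in.
- scoop_grip (a point): Point to pinch on the scoop's black grip blade, local (-14, 0, 55) mm; axes as the scoop's. The upright blade is 10 mm thick (y), runs along x from -36 to +8 mm and stands 34 to 70 mm above the underside. It is pinched across y; the tool may lean forwards or backwards in the blade's plane, so leaning back 25 to 30 degrees here leaves more room to tip later.
- scoop_lip (a point): Middle of the scoop's pouring lip, at the nose, local (36, 0, 6) mm; the floor rises to it over the last 18 mm. Axes as the scoop's.
- spare_scoop: An identical scoop, empty, in the other pocket, 90 mm beside the first; to be left alone. Origin at the centre of its underside.
- ring0: Bronze collar, 26 mm diameter, 10 mm high, lying flat in the scoop. Origin at the centre of its underside.
- ring1: Second bronze collar, the same.
- ring2: Third bronze collar, the same.
- bottle: White solvent bottle with a blue cap, 62 mm diameter, 122 mm high, standing; bystander. Origin at the centre of its underside.
- jar: Clear jar of swabs, 52 mm diameter, 100 mm high, standing; bystander. Origin at the centre of its underside.
- tape: Yellow tape roll lying flat, 81 mm diameter, 24 mm high; bystander. Origin at the centre of its underside.
- under_bar (a point): Point on the bench below the fixed bar at the left that carries drawing sheets. The bar is 40 mm wide, its underside 568 mm up, level along world x from 0.285 to 1.02 m at this y. Sheets hang on its right side (y about 0.24 m, x 0.45 to 0.72 m) down to 480 mm height. Pass the arm in front of the bar's end or with wrist and elbow below it; keep the wrist off the sheets.

How it is judged:
By the outcome, as a careful person would: the job done as asked, in the order asked, and still so for the second after the job is handed in, with the robot touching nothing.
It also fails if it takes over 72 s, if anything falls off the work surface, if the arm or the gripper's body presses on something with over 40 N, if the wrist force passes 120 N, or if a joint passes its speed limit or range.

## Working session

There is one attempt and no reset: what is moved stays moved. The work goes in short steps, Python scripts to look and compute and a tool call to move; the robot and the scene stay as the last step left them, time stands still between calls to the robot, and variables do not carry over. Pictures are saved under pics/ and viewed, at most 10 in all, crops included, and the job is handed in when it is done.

Besides the shell and the picture viewer there is one more tool, called after "Emit:" in YAML: its name, and indented under it one key for each argument. carry_out: Moves the arm, as the interface text tells. Its arguments: {"type":"object","properties":{"moves":{"type":"array","items":{"type":"object","properties":{"jaw":{"type":"number"},"dx":{"type":"number"},"dy":{"type":"number"},"dz":{"type":"number"},"yaw":{"type":"number"}}}},"grip_force":{"type":"number"}},"required":["moves"]}

```bash
mkdir -p pics
cat > h.py <<'E'
from plant import *
import numpy as np, cv2
from scipy.spatial.transform import Rotation as R
def snap(name,fn):
    m=camera_model(name); im=read_camera(name); cv2.imwrite('pics/'+fn+'.png',im[:,:,::-1]); np.savez('pics/'+fn+'.npz',im=im,**{k:np.array(v) for k,v in m.items()}); return im
def load(fn): return np.load('pics/'+fn+'.npz')
def ray(d,px):
    K=d['camera_matrix'];k=float(d['k1']);V=d['view']
    a,b=(px[0]-K[0,2])/K[0,0],(px[1]-K[1,2])/K[1,1]
    rd=np.hypot(a,b);r=rd
    for _ in range(30): r=rd/(1+k*r*r)
    s=r/rd if rd else 1
    Rm=V[:3,:3];o=-Rm.T@V[:3,3]
    return o,Rm.T@np.array([a*s,-b*s,-1])
def onz(d,px,z):
    o,v=ray(d,px); return o+v*(z-o[2])/v[2]
def proj(d,p):
    c=d['view']@np.r_[p,1];a,b=c[0]/-c[2],-c[1]/-c[2];s=1+float(d['k1'])*(a*a+b*b)
    K=d['camera_matrix'];return np.array([K[0,0]*a*s+K[0,2],K[1,1]*b*s+K[1,2]])
def st():
    s=read_state();M=R.from_rotvec(s['orientation']).as_matrix()
    print('t',round(s['t'],2),'q',np.round(s['q'],3),'p',np.round(s['tool_pos'],4),'F',np.round(s['force'],1),'op',round(s['opening'],4),'gf',np.round(s['gripper_force'],1));print(np.round(M,3));return s,M
E
python3 - <<'E'
from h import *
st()
for c in('top','side'):
    snap(c,c+'0'); d=load(c+'0'); print(c,d['camera_matrix'][0,0],d['k1'],np.round(-d['view'][:3,:3].T@d['view'][:3,3],3))
E
```

```text
t 0.0 q [-1.38   0.131  1.489  0.     1.523 -0.085] p [ 0.1633 -0.5768  0.2176] F [ 0.8  0.3 -0.4] op 0.0928 gf 0.0
[[ 0.962  0.272 -0.   ]
 [ 0.272 -0.962  0.002]
 [ 0.    -0.002 -1.   ]]
top 448.0183533355695 -0.08611634859712834 [ 0.433 -0.014  1.021]
side 498.2485171495314 -0.018477455560693756 [ 0.58  -0.918  0.666]
```

View pics/top0.png

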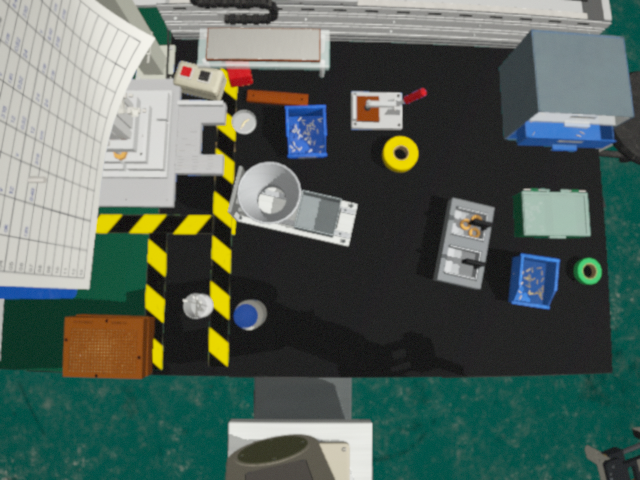

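View pics/side0.png

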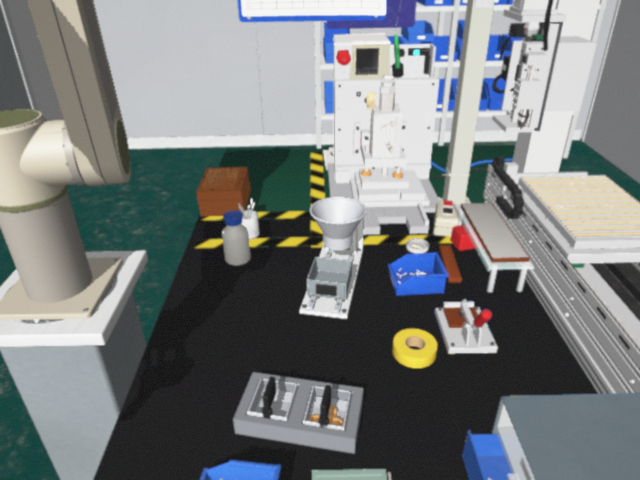

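Run:
```python
from h import *
d=load('top0');im=d['im'][:,:,::-1]
a=cv2.resize(im[185:300,425:505],None,fx=5,fy=5,interpolation=cv2.INTER_CUBIC)
b=cv2.resize(im[155:250,225:365],None,fx=2.8,fy=2.8,interpolation=cv2.INTER_CUBIC)
c=np.zeros((575,800,3),np.uint8);c[:a.shape[0],:a.shape[1]]=a;c[:b.shape[0],405:405+b.shape[1]]=b
cv2.imwrite('pics/crop1.png',c)
for n,z,ps in(('tray',.034,[(446,196),(496,207),(484,290),(434,280)]),('plate',.008,[(357,203),(350,245)]),('funnel',.152,[(269,193)])):
    for p in ps: print(n,p,np.round(onz(d,p,z),4))
```

```text
tray (446, 196) [ 0.656 -0.329  0.034]
tray (496, 207) [ 0.6326 -0.446   0.034 ]
tray (484, 290) [ 0.4431 -0.4108  0.034 ]
tray (434, 280) [ 0.4649 -0.2967  0.034 ]
plate (357, 203) [ 0.6416 -0.1277  0.008 ]
plate (350, 245) [ 0.5439 -0.1115  0.008 ]
funnel (269, 193) [0.6296 0.0628 0.152 ]
```

View pics/crop1.png

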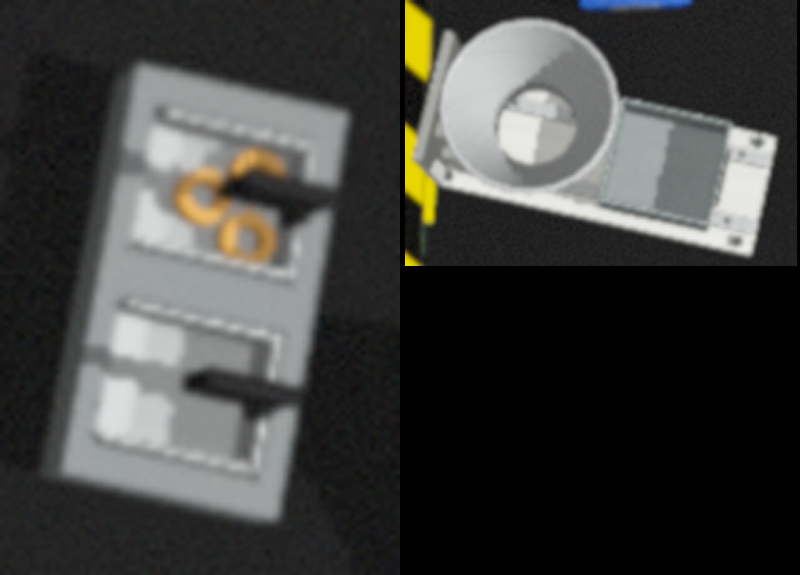

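Run:
```python
from h import *
d=load('top0')
C=[(453,198),(494.6,207.4),(480.6,289),(437.4,280)]
P=np.array([onz(d,p,.034)[:2] for p in C]);print(P.round(4))
for i in range(4): print(np.linalg.norm(P[i]-P[(i+1)%4]).round(4))
c=P.mean(0); ey=(P[0]+P[1]-P[2]-P[3]);ey/=np.linalg.norm(ey)
nose=(P[0]+P[3]-P[1]-P[2]);nose/=np.linalg.norm(nose)
print('c',c,'long',ey,'nose',nose,np.degrees(np.arctan2(nose[1],nose[0])))
# pockets (rim corner crops) at z=.038 (scoop wall tops)
for n,q in(('full',[(160,110),(312,145),(293,278),(133,240)]),('spare',[(122,298),(282,337),(257,472),(95,435)])):
    Q=np.array([onz(d,(425+x/5,185+y/5),.036)[:2] for x,y in q]);print(n,Q.mean(0),[np.linalg.norm(Q[i]-Q[(i+1)%4]).round(4) for i in range(4)])
# blade top ends z=.078
for n,q in(('full',[(222,186),(335,200)]),('spare',[(188,381),(302,396)])):
    Q=np.array([onz(d,(425+x/5,185+y/5),.078)[:2] for x,y in q]);print(n,'blade',Q.round(4),np.linalg.norm(Q[0]-Q[1]))
# station
f=lambda x,y,z:onz(d,(225+(x-405)/2.8,155+y/2.8),z)[:2]
a,b=f(777,135,.008),f(754,255,.008);ex=(a-b)/np.linalg.norm(a-b);eyy=np.array([-ex[1],ex[0]]);print('plate end',a,b,np.linalg.norm(a-b),'ey',eyy,np.degrees(np.arctan2(eyy[1],eyy[0])))
print('origin via plate',(a+b)/2+eyy*.185)
for z in(.152,): 
  L,Rr,T,B=f(441,103,z),f(619,100,z),f(530,17,z),f(530,191,z);print('funnel',(L+Rr)/2,(T+B)/2,np.linalg.norm(L-Rr),np.linalg.norm(T-B))
for x,y in((732,122),(708,228),(622,100),(600,205)): print('box',f(x,y,.06).round(4))
```

```text
[[ 0.6516 -0.3452]
 [ 0.6316 -0.4426]
 [ 0.4453 -0.4029]
 [ 0.4649 -0.3044]]
0.0995
0.1905
0.1004
0.1911
c [ 0.54838179 -0.37379882] long [ 0.97753897 -0.21075475] nose [0.19832    0.98013733] 78.56126565527687
full [ 0.59275833 -0.38215371] [np.float64(0.0724), np.float64(0.0623), np.float64(0.0756), np.float64(0.0615)]
spare [ 0.50528255 -0.36296442] [np.float64(0.0755), np.float64(0.0623), np.float64(0.0756), np.float64(0.0631)]
full blade [[ 0.589  -0.3653]
 [ 0.5836 -0.4159]] 0.05092209037941854
spare blade [[ 0.5041 -0.3475]
 [ 0.498  -0.3979]] 0.050736850559872315
plate end [ 0.64108542 -0.12972645] [ 0.54140017 -0.11072942] 0.1014792353159163 ey [0.18720118 0.9823216 ] 79.21050688570627
origin via plate [0.62587501 0.06150156]
funnel [0.63319665 0.06162134] [0.63200679 0.06163614] 0.12571468565217342 0.12567983486335793
box [ 0.6402 -0.0885]
box [ 0.5564 -0.0701]
box [ 0.6565 -0.0022]
box [0.5733 0.0136]
```

Emit:
carry_out:
  moves:
    - {"dz": -0.06}
    - {"dz": -0.06, "dx": -0.03}
    - {"dx": -0.06}
    - {"dx": -0.06}
    - {"dx": -0.06}
    - {"dx": -0.05}
    - {}

```text
invalid input at $.moves[0]: expected keys jaw, dx, dy, dz, yaw
```

Emit:
carry_out:
  moves:
    - {"jaw": 0.0, "dx": 0, "dy": 0, "dz": -0.06, "yaw": 0}
    - {"jaw": 0.0, "dx": -0.03, "dy": 0, "dz": -0.06, "yaw": 0}
    - {"jaw": 0.0, "dx": -0.06, "dy": 0, "dz": 0, "yaw": 0}
    - {"jaw": 0.0, "dx": -0.06, "dy": 0, "dz": 0, "yaw": 0}
    - {"jaw": 0.0, "dx": -0.06, "dy": 0, "dz": 0, "yaw": 0}
    - {"jaw": 0.0, "dx": -0.06, "dy": 0, "dz": 0, "yaw": 0}
    - {"jaw": 0.0, "dx": 0, "dy": 0, "dz": 0, "yaw": 0}

```text
t: 0.98
tool_pos: [-0.0991, -0.6502, 0.3326]
orientation: [-3.11, -0.423, 0.0]
force: [0.5, 0.1, -0.4]
opening: 0.0276
gripper_force: 0.0
```

```bash
python3 -c "from h import *;st()"
```

```text
t 0.97 q [-1.799e+00  2.770e-01  1.116e+00 -1.000e-03  1.751e+00 -4.990e-01] p [-0.0991 -0.6502  0.3326] F [ 0.5  0.1 -0.4] op 0.0276 gf 0.0
[[ 0.964  0.267 -0.001]
 [ 0.267 -0.964  0.003]
 [ 0.    -0.003 -1.   ]]
```

Emit:
carry_out:
  moves:
    - {"jaw": 0.0, "dx": 0.03, "dy": -0.053, "dz": 0, "yaw": 0}
    - {"jaw": 0.0, "dx": 0.032, "dy": -0.053, "dz": 0, "yaw": 0}
    - {"jaw": 0.0, "dx": 0.032, "dy": -0.053, "dz": 0, "yaw": 0}
    - {"jaw": 0.0, "dx": 0.032, "dy": -0.053, "dz": 0, "yaw": 0}
    - {"jaw": 0.0, "dx": 0.031, "dy": -0.053, "dz": 0, "yaw": 0}
    - {"jaw": 0.0, "dx": 0, "dy": 0, "dz": 0, "yaw": 0}

```text
t: 1.72
tool_pos: [-0.0141, -0.35, 0.3357]
orientation: [3.107, 0.434, -0.002]
force: [0.2, -1.3, -0.3]
opening: 0.0004
gripper_force: 0.0
```

```bash
python3 -c "from h import *;st()"
```

```text
t 1.73 q [-1.758 -0.589  1.89   0.     1.836 -0.465] p [-0.0141 -0.35    0.3357] F [ 0.2 -1.3 -0.3] op 0.0004 gf 0.0
[[ 0.962  0.274 -0.001]
 [ 0.274 -0.962 -0.005]
 [-0.002  0.004 -1.   ]]
```

Emit:
carry_out:
  moves:
    - {"jaw": 0.0, "dx": 0.018, "dy": -0.036, "dz": 0, "yaw": 0}
    - {"jaw": 0.0, "dx": 0.018, "dy": -0.036, "dz": 0, "yaw": 0}
    - {"jaw": 0.0, "dx": 0.018, "dy": -0.036, "dz": 0, "yaw": 0}
    - {"jaw": 0.0, "dx": 0.018, "dy": -0.036, "dz": 0, "yaw": 0}

```text
t: 2.22
tool_pos: [0.0171, -0.2314, 0.3464]
orientation: [-3.071, -0.426, -0.006]
force: [-0.7, -0.3, -0.0]
opening: 0.0004
gripper_force: 0.0
```

```bash
python3 -c "from h import *;st()"
```

```text
t 2.23 q [-1.707 -0.89   2.034 -0.008  2.039 -0.416] p [ 0.0171 -0.2314  0.3464] F [-0.7 -0.3 -0. ] op 0.0004 gf 0.0
[[ 0.962  0.272 -0.002]
 [ 0.272 -0.961  0.041]
 [ 0.01  -0.04  -0.999]]
```

Emit:
carry_out:
  moves:
    - {"jaw": 0.0, "dx": -0.035, "dy": 0.05, "dz": 0, "yaw": 0}
    - {"jaw": 0.0, "dx": -0.035, "dy": 0.055, "dz": 0, "yaw": 0}
    - {"jaw": 0.0, "dx": 0, "dy": 0, "dz": 0.06, "yaw": 0}
    - {"jaw": 0.0, "dx": 0, "dy": 0, "dz": 0.06, "yaw": 0}
    - {"jaw": 0.0, "dx": 0, "dy": 0, "dz": 0.06, "yaw": 0}
    - {"jaw": 0.0, "dx": 0, "dy": 0, "dz": 0.06, "yaw": 0}
    - {"jaw": 0.0, "dx": 0, "dy": 0, "dz": 0, "yaw": 0}

```text
t: 3.1
tool_pos: [-0.0206, -0.3362, 0.0982]
orientation: [-3.064, -0.426, -0.01]
force: [-0.0, 0.1, 0.9]
opening: 0.0002
gripper_force: 0.0
```

```bash
python3 -c "from h import *;st()"
```

```text
t 3.1 q [-1.774 -0.511  2.272 -0.01   1.429 -0.478] p [-0.0206 -0.3362  0.0982] F [-0.   0.1  0.9] op 0.0002 gf 0.0
[[ 0.962  0.273  0.   ]
 [ 0.272 -0.961  0.048]
 [ 0.013 -0.047 -0.999]]
```

Emit:
carry_out:
  moves:
    - {"jaw": 0.0, "dx": 0.016, "dy": -0.031, "dz": 0, "yaw": 0}
    - {"jaw": 0.0, "dx": 0.016, "dy": -0.031, "dz": 0, "yaw": 0}
    - {"jaw": 0.0, "dx": 0.016, "dy": -0.031, "dz": 0, "yaw": 0}
    - {"jaw": 0.0, "dx": 0.016, "dy": -0.031, "dz": 0, "yaw": 0}

```text
t: 3.6
tool_pos: [0.007, -0.24, 0.0943]
orientation: [-3.037, -0.421, -0.012]
force: [0.2, -0.3, 0.3]
opening: 0.0006
gripper_force: 0.0
```

```bash
python3 -c "from h import *;st()"
```

```text
t 3.6 q [-1.732 -0.892  2.495 -0.015  1.614 -0.437] p [ 0.007  -0.24    0.0943] F [ 0.2 -0.3  0.3] op 0.0006 gf 0.0
[[ 0.962  0.272 -0.003]
 [ 0.271 -0.96   0.076]
 [ 0.018 -0.074 -0.997]]
```

Run:
```python
from h import *
d=load('top0')
for p in((372,422),(228,420),(372,475),(352,377),(255,377),(360,377)): print(p,onz(d,p,0).round(3))
print(proj(d,[0,0,0]))
d=load('side0')
for p in((145,258),(70,478),(195,255),(100,478),(5,335)): print(p,onz(d,p,0).round(3))
```

```text
(372, 422) [ 0.149 -0.163  0.   ]
(228, 420) [0.151 0.157 0.   ]
(372, 475) [ 0.032 -0.163  0.   ]
(352, 377) [ 0.248 -0.118  0.   ]
(255, 377) [0.247 0.099 0.   ]
(360, 377) [ 0.248 -0.136  0.   ]
[298.15888817 489.7663479 ]
(145, 258) [0.157 0.12  0.   ]
(70, 478) [ 0.214 -0.473  0.   ]
(195, 255) [0.28 0.13 0.  ]
(100, 478) [ 0.259 -0.474  0.   ]
(5, 335) [-0.048 -0.158  0.   ]
```

Emit:
carry_out:
  moves:
    - {"jaw": 0.0, "dx": 0, "dy": 0, "dz": 0, "yaw": -0.183}
    - {"jaw": 0.0, "dx": 0, "dy": 0, "dz": 0, "yaw": -0.183}
    - {"jaw": 0.0, "dx": 0, "dy": 0, "dz": 0, "yaw": -0.183}
    - {"jaw": 0.0, "dx": 0, "dy": 0, "dz": 0, "yaw": -0.183}
    - {"jaw": 0.0, "dx": 0, "dy": 0, "dz": 0, "yaw": -0.183}
    - {"jaw": 0.0, "dx": 0, "dy": 0, "dz": 0, "yaw": -0.183}
    - {"jaw": 0.0, "dx": 0, "dy": 0, "dz": 0.03, "yaw": 0}
    - {"jaw": 0.0, "dx": 0, "dy": 0, "dz": 0.03, "yaw": 0}

```text
t: 4.6
tool_pos: [0.007, -0.2597, 0.0445]
orientation: [-2.373, -1.947, -0.08]
force: [-0.6, -0.8, -0.1]
opening: 0.0008
gripper_force: 0.0
```

```bash
python3 -c "from h import *;st()"
```

```text
t 4.6 q [-1.716 -0.703  2.491 -0.018  1.441 -1.516] p [ 0.007  -0.2597  0.0445] F [-0.6 -0.8 -0.1] op 0.0008 gf 0.0
[[ 0.196  0.981 -0.005]
 [ 0.977 -0.195  0.088]
 [ 0.085 -0.022 -0.996]]
```

Emit:
carry_out:
  moves:
    - {"jaw": 0.0, "dx": 0.06, "dy": 0, "dz": 0.005, "yaw": 0}
    - {"jaw": 0.0, "dx": 0.06, "dy": 0, "dz": 0.005, "yaw": 0}
    - {"jaw": 0.0, "dx": 0, "dy": 0, "dz": 0, "yaw": 0}

```text
t: 4.97
tool_pos: [0.0407, -0.2153, 0.0821]
orientation: [-2.323, -1.91, -0.137]
force: [0.2, 0.7, -0.5]
opening: 0.0004
gripper_force: 0.0
```

```bash
python3 -c "from h import *;st()"
```

```text
t 4.97 q [-1.591 -0.825  2.491 -0.016  1.634 -1.397] p [ 0.0407 -0.2153  0.0821] F [ 0.2  0.7 -0.5] op 0.0004 gf 0.0
[[ 0.194  0.981 -0.013]
 [ 0.969 -0.19   0.158]
 [ 0.152 -0.043 -0.987]]
```

Emit:
carry_out:
  moves:
    - {"jaw": 0.0, "dx": -0.037, "dy": -0.028, "dz": 0.02, "yaw": 0}
    - {"jaw": 0.0, "dx": -0.037, "dy": -0.028, "dz": 0.02, "yaw": 0}
    - {"jaw": 0.0, "dx": 0.043, "dy": 0.007, "dz": 0.041, "yaw": 0}
    - {"jaw": 0.0, "dx": 0.043, "dy": 0.007, "dz": 0.041, "yaw": 0}
    - {"jaw": 0.0, "dx": 0.043, "dy": 0.007, "dz": 0.041, "yaw": 0}
    - {"jaw": 0.0, "dx": 0, "dy": 0, "dz": 0, "yaw": 0}

```text
t: 5.72
tool_pos: [0.0173, -0.211, -0.0664]
orientation: [-2.26, -1.857, -0.223]
force: [0.0, 0.2, 0.3]
opening: 0.0003
gripper_force: 0.0
```

```bash
python3 -c "from h import *;st()"
```

```text
t 5.72 q [-1.664 -0.306  2.496 -0.041  1.207 -1.449] p [ 0.0173 -0.211  -0.0664] F [0.  0.2 0.3] op 0.0003 gf 0.0
[[ 0.196  0.981 -0.015]
 [ 0.949 -0.185  0.254]
 [ 0.247 -0.064 -0.967]]
```

Emit:
carry_out:
  moves:
    - {"jaw": 0.0, "dx": -0.039, "dy": -0.033, "dz": 0.044, "yaw": 0}
    - {"jaw": 0.0, "dx": -0.039, "dy": -0.033, "dz": 0.044, "yaw": 0}
    - {"jaw": 0.0, "dx": 0.046, "dy": 0.009, "dz": 0.026, "yaw": 0}
    - {"jaw": 0.0, "dx": 0.046, "dy": 0.009, "dz": 0.026, "yaw": 0}
    - {"jaw": 0.0, "dx": 0, "dy": 0, "dz": 0, "yaw": 0}

```text
t: 6.35
tool_pos: [-0.0179, -0.1707, -0.1883]
orientation: [-2.25, -1.845, -0.239]
force: [0.1, -1.1, 0.7]
opening: 0.0001
gripper_force: 0.0
```

```bash
python3 -c "from h import *;st()"
```

```text
t 6.35 q [-1.804  0.121  2.495 -0.108  0.793 -1.521] p [-0.0179 -0.1707 -0.1883] F [ 0.1 -1.1  0.7] op 0.0001 gf 0.0
[[ 0.198  0.98  -0.015]
 [ 0.944 -0.186  0.272]
 [ 0.264 -0.068 -0.962]]
```

```bash
cat > kin.py <<'E'
import numpy as np
from scipy.spatial.transform import Rotation as R
from scipy.optimize import least_squares
D=[([-1.38,.131,1.489,0,1.523,-.085],[.1633,-.5768,.2176]),([-1.799,.277,1.116,-.001,1.751,-.499],[-.0991,-.6502,.3326]),
([-1.758,-.589,1.89,0,1.836,-.465],[-.0141,-.35,.3357]),([-1.707,-.89,2.034,-.008,2.039,-.416],[.0171,-.2314,.3464]),
([-1.774,-.511,2.272,-.01,1.429,-.478],[-.0206,-.3362,.0982]),([-1.732,-.892,2.495,-.015,1.614,-.437],[.007,-.24,.0943]),
([-1.716,-.703,2.491,-.018,1.441,-1.516],[.007,-.2597,.0445]),([-1.591,-.825,2.491,-.016,1.634,-1.397],[.0407,-.2153,.0821]),
([-1.664,-.306,2.496,-.041,1.207,-1.449],[.0173,-.211,-.0664]),([-1.804,.121,2.495,-.108,.793,-1.521],[-.0179,-.1707,-.1883])]
ax=lambda a,t:R.from_euler(a,t).as_matrix()
def fk(q,k):
    a1,h,L1,e,L2,Lt,d=k
    B=ax('y',q[1]+q[2]);T=B@ax('z',q[3])@ax('y',q[4])@ax('z',q[5]+np.pi/2)
    p=np.array([a1,d,h])+ax('y',q[1])@[0,0,L1]+B@[e,0,L2]+T@[0,0,Lt]
    A=ax('z',q[0]);return A@p,A@T
def fit():
    s=least_squares(lambda k:np.concatenate([fk(q,k)[0]-p for q,p in D]),[0.1,.3,.35,0,.35,.25,.05]);return s.x,s.fun
K,f=fit()
lo=np.array([-2.96,-.89,.02,-1.34,0,-2.66]);hi=np.array([2.96,2.26,2.5,4.48,2.73,2.66])
def ik(p,M,q0):
    def r(q):
        a,T=fk(q,K);return np.r_[(a-p)*5,R.from_matrix(T.T@M).as_rotvec()]
    s=least_squares(r,np.clip(q0,lo+.001,hi-.001),bounds=(lo,hi));return s.x,np.abs(s.fun).max()
def tilt(az,th,yaw=0):
    "tool z leaning: points down and th towards azimuth az; tool x horizontal part along az; then yaw"
    z=np.array([np.sin(th)*np.cos(az),np.sin(th)*np.sin(az),-np.cos(th)]);y=np.array([np.sin(az),-np.cos(az),0]);x=np.cross(y,z)
    return np.c_[x,y,z]@ax('z',yaw)
E
python3 - <<'E'
from kin import *
print(K.round(4),np.abs(f).max())
print(fk(D[-1][0],K)[1].round(3))
az=np.radians(78.8)
# where in plane can tilt 30 be held, q2,q3 limits; J1=-1.766
for q2 in(-.89,-.7,-.5,-.3,-.1):
    for th in(15,25,32):
        q5=np.pi+np.radians(th)-q2-2.5
        p=fk([-1.766,q2,2.5,0,q5,-1.5],K)[0];print(q2,th,p.round(3),round(q5,2))
E
```

```text
[2.000e-04 3.203e-01 3.686e-01 6.130e-02 5.533e-01 3.796e-01 5.120e-02] 0.0002942895924034489
[[ 0.198  0.98  -0.014]
 [ 0.944 -0.186  0.271]
 [ 0.263 -0.067 -0.962]]
-0.89 15 [ 0.018 -0.173  0.103] 1.79
-0.89 25 [ 0.03  -0.112  0.125] 1.97
-0.89 32 [ 0.038 -0.072  0.148] 2.09
-0.7 15 [ 0.013 -0.196  0.05 ] 1.6
-0.7 25 [ 0.026 -0.135  0.073] 1.78
-0.7 32 [ 0.033 -0.095  0.095] 1.9
-0.5 15 [ 0.011 -0.209 -0.009] 1.4
-0.5 25 [ 0.023 -0.148  0.014] 1.58
-0.5 32 [ 0.031 -0.108  0.036] 1.7
-0.3 15 [ 0.011 -0.21  -0.069] 1.2
-0.3 25 [ 0.023 -0.149 -0.047] 1.38
-0.3 32 [ 0.031 -0.109 -0.025] 1.5
-0.1 15 [ 0.013 -0.2   -0.129] 1.0
-0.1 25 [ 0.025 -0.139 -0.106] 1.18
-0.1 32 [ 0.033 -0.099 -0.084] 1.3
```

```bash
cat > plan.py <<'E'
from kin import *
import json
def rows(W,jaw=0.0,step=.06,yaw=None):
    from h import read_state
    s=read_state();M=R.from_rotvec(s['orientation']).as_matrix();p=np.array(s['tool_pos']);q=np.array(s['q'])
    for w in W:
        d=np.array(w)-p;n=int(np.ceil(np.linalg.norm(d)/step));v=np.round(M.T@d/n,3)
        for i in range(n):
            p=p+M@v;q,e=ik(p,M,q)
        print('%dx'%n,v.tolist(),'->',p.round(3),q.round(2),'err%.4f'%e)
E
python3 - <<'E'
from plan import *
rows([(-.05,-.33,-.1),(-.03,-.36,.4),(.0,-.36,.72),(.25,-.28,.75),(.38,0,.75),(.3,.22,.77),(.146,.434,.79)])
E
```

```text
4x [-0.033, -0.002, -0.032] -> [-0.05  -0.329 -0.099] [-1.79  0.17  2.14 -0.08  1.1  -1.55] err0.0000
9x [0.012, -0.001, -0.054] -> [-0.03  -0.357  0.397] [-1.74 -0.25  1.56 -0.07  2.1  -1.57] err0.0000
6x [0.015, 0.001, -0.052] -> [-0.002 -0.358  0.721] [-1.67  0.17  0.49 -0.11  2.73 -1.57] err0.0265
5x [0.026, 0.046, -0.002] -> [ 0.249 -0.281  0.749] [-1.11  0.21  0.37  0.33  2.73 -0.62] err0.0568
6x [0.049, 0.013, 0.012] -> [0.383 0.002 0.752] [-0.38  0.13  0.45  0.53  2.63  0.27] err0.0000
4x [0.049, -0.031, 0.011] -> [0.299 0.222 0.77 ] [ 0.21 -0.03  0.56  0.47  2.51  0.81] err0.0000
5x [0.035, -0.038, 0.008] -> [0.147 0.433 0.79 ] [1.   0.18 0.27 0.26 2.45 1.41] err0.0000
```

Run:
```python
from plan import *
rows([(-.05,-.33,-.1),(-.03,-.36,.36),(.2,-.33,.48),(.37,0,.72),(.3,.22,.77),(.146,.434,.79)])
```

```text
4x [-0.033, -0.002, -0.032] -> [-0.05  -0.329 -0.099] [-1.79  0.17  2.14 -0.08  1.1  -1.55] err0.0000
8x [0.012, -0.001, -0.056] -> [-0.032 -0.358  0.357] [-1.74 -0.26  1.64 -0.07  2.03 -1.56] err0.0000
5x [0.021, 0.043, -0.023] -> [ 0.201 -0.331  0.481] [-1.23 -0.15  1.32  0.1   2.24 -0.99] err0.0000
8x [0.051, 0.011, -0.018] -> [ 0.37  -0.001  0.722] [-0.4  -0.01  0.67  0.46  2.55  0.17] err0.0000
4x [0.052, -0.028, 0.004] -> [0.301 0.221 0.769] [ 0.21 -0.03  0.56  0.47  2.51  0.8 ] err0.0000
5x [0.035, -0.039, 0.008] -> [0.144 0.433 0.789] [1.   0.17 0.28 0.25 2.45 1.41] err0.0000
```

Emit:
carry_out:
  moves:
    - {"jaw": 0, "dx": -0.033, "dy": -0.002, "dz": -0.032, "yaw": 0}
    - {"jaw": 0, "dx": -0.033, "dy": -0.002, "dz": -0.032, "yaw": 0}
    - {"jaw": 0, "dx": -0.033, "dy": -0.002, "dz": -0.032, "yaw": 0}
    - {"jaw": 0, "dx": -0.033, "dy": -0.002, "dz": -0.032, "yaw": 0}
    - {"jaw": 0, "dx": 0.012, "dy": -0.001, "dz": -0.056, "yaw": 0}
    - {"jaw": 0, "dx": 0.012, "dy": -0.001, "dz": -0.056, "yaw": 0}
    - {"jaw": 0, "dx": 0.012, "dy": -0.001, "dz": -0.056, "yaw": 0}
    - {"jaw": 0, "dx": 0.012, "dy": -0.001, "dz": -0.056, "yaw": 0}

```text
t: 7.35
tool_pos: [-0.0417, -0.3444, 0.134]
orientation: [-2.254, -1.847, -0.232]
force: [-0.2, -1.2, -0.6]
opening: 0.0007
gripper_force: 0.0
```

Emit:
carry_out:
  moves:
    - {"jaw": 0, "dx": 0.012, "dy": -0.001, "dz": -0.056, "yaw": 0}
    - {"jaw": 0, "dx": 0.012, "dy": -0.001, "dz": -0.056, "yaw": 0}
    - {"jaw": 0, "dx": 0.012, "dy": -0.001, "dz": -0.056, "yaw": 0}
    - {"jaw": 0, "dx": 0.012, "dy": -0.001, "dz": -0.056, "yaw": 0}
    - {"jaw": 0, "dx": 0.021, "dy": 0.043, "dz": -0.023, "yaw": 0}
    - {"jaw": 0, "dx": 0.021, "dy": 0.043, "dz": -0.023, "yaw": 0}
    - {"jaw": 0, "dx": 0.021, "dy": 0.043, "dz": -0.023, "yaw": 0}
    - {"jaw": 0, "dx": 0.021, "dy": 0.043, "dz": -0.023, "yaw": 0}

```text
t: 8.35
tool_pos: [0.1552, -0.3345, 0.4605]
orientation: [-2.255, -1.849, -0.235]
force: [-0.5, -1.1, 1.0]
opening: 0.0009
gripper_force: 0.0
```

Emit:
carry_out:
  moves:
    - {"jaw": 0, "dx": 0.021, "dy": 0.043, "dz": -0.023, "yaw": 0}
    - {"jaw": 0, "dx": 0.051, "dy": 0.011, "dz": -0.018, "yaw": 0}
    - {"jaw": 0, "dx": 0.051, "dy": 0.011, "dz": -0.018, "yaw": 0}
    - {"jaw": 0, "dx": 0.051, "dy": 0.011, "dz": -0.018, "yaw": 0}
    - {"jaw": 0, "dx": 0.051, "dy": 0.011, "dz": -0.018, "yaw": 0}
    - {"jaw": 0, "dx": 0.051, "dy": 0.011, "dz": -0.018, "yaw": 0}
    - {"jaw": 0, "dx": 0.051, "dy": 0.011, "dz": -0.018, "yaw": 0}
    - {"jaw": 0, "dx": 0.051, "dy": 0.011, "dz": -0.018, "yaw": 0}

```text
t: 9.35
tool_pos: [0.3471, -0.0396, 0.6951]
orientation: [-2.255, -1.85, -0.242]
force: [1.5, -0.4, 0.1]
opening: 0.0005
gripper_force: 0.0
```

Run:
```python
from h import *
st()
from plan import *
rows([(.37,0,.72),(.3,.22,.77),(.146,.434,.79)])
```

```text
t 9.35 q [-0.518 -0.105  0.83   0.405  2.522 -0.003] p [ 0.3471 -0.0396  0.6951] F [ 1.5 -0.4  0.1] op 0.0005 gf 0.0
[[ 0.197  0.98  -0.009]
 [ 0.945 -0.187  0.268]
 [ 0.261 -0.061 -0.963]]
1x [0.048, 0.014, -0.014] -> [ 0.37  -0.001  0.72 ] [-0.4  -0.02  0.68  0.45  2.54  0.16] err0.0000
4x [0.052, -0.028, 0.003] -> [0.301 0.22  0.77 ] [ 0.21 -0.03  0.55  0.46  2.51  0.8 ] err0.0000
5x [0.035, -0.039, 0.008] -> [0.144 0.433 0.789] [1.01 0.17 0.29 0.24 2.45 1.41] err0.0000
```

Emit:
carry_out:
  moves:
    - {"jaw": 0, "dx": 0.048, "dy": 0.014, "dz": -0.014, "yaw": 0}
    - {"jaw": 0, "dx": 0.052, "dy": -0.028, "dz": 0.003, "yaw": 0}
    - {"jaw": 0, "dx": 0.052, "dy": -0.028, "dz": 0.003, "yaw": 0}
    - {"jaw": 0, "dx": 0.052, "dy": -0.028, "dz": 0.003, "yaw": 0}
    - {"jaw": 0, "dx": 0.052, "dy": -0.028, "dz": 0.003, "yaw": 0}
    - {"jaw": 0, "dx": 0.035, "dy": -0.039, "dz": 0.008, "yaw": 0}
    - {"jaw": 0, "dx": 0.035, "dy": -0.039, "dz": 0.008, "yaw": 0}
    - {"jaw": 0, "dx": 0.035, "dy": -0.039, "dz": 0.008, "yaw": 0}

```text
t: 10.35
tool_pos: [0.2068, 0.3437, 0.7831]
orientation: [-2.25, -1.845, -0.25]
force: [1.2, -0.5, -0.2]
opening: 0.0008
gripper_force: 0.0
```

Emit:
carry_out:
  moves:
    - {"jaw": 0, "dx": 0.035, "dy": -0.039, "dz": 0.008, "yaw": 0}
    - {"jaw": 0, "dx": 0.035, "dy": -0.039, "dz": 0.008, "yaw": 0}
    - {"jaw": 0, "dx": 0, "dy": 0, "dz": 0, "yaw": 0}

```text
t: 10.72
tool_pos: [0.1442, 0.4302, 0.79]
orientation: [-2.243, -1.851, -0.243]
force: [0.5, -0.9, -1.1]
opening: 0.0004
gripper_force: 0.0
```

Run:
```python
from h import *
s,M=st()
# push out/up beyond reach toward az 65
v=np.array([.423*.7,.906*.7,.7]);v/=np.linalg.norm(v)
print((M.T@v*.06).round(3))
```

```text
t 10.72 q [0.999 0.156 0.299 0.252 2.443 1.403] p [0.1442 0.4302 0.79  ] F [ 0.5 -0.9 -1.1] op 0.0004 gf 0.0
[[ 0.192  0.981 -0.014]
 [ 0.945 -0.181  0.274]
 [ 0.267 -0.066 -0.962]]
[ 0.051  0.008 -0.03 ]
```

Emit:
carry_out:
  moves:
    - {"jaw": 0, "dx": 0.051, "dy": 0.008, "dz": -0.03, "yaw": 0}
    - {"jaw": 0, "dx": 0.051, "dy": 0.008, "dz": -0.03, "yaw": 0}
    - {"jaw": 0, "dx": 0.051, "dy": 0.008, "dz": -0.03, "yaw": 0}
    - {"jaw": 0, "dx": 0, "dy": 0, "dz": 0, "yaw": 0}

```text
t: 11.22
tool_pos: [0.1785, 0.491, 0.7994]
orientation: [-2.21, -1.801, -0.337]
force: [0.3, 0.6, 0.5]
opening: 0.0007
gripper_force: 0.0
```

Run:
```python
from h import *
s,M=st()
print(np.degrees(np.arccos(-M[2,2])),np.degrees(np.arctan2(M[1,2],M[0,2])))
```

```text
t 11.22 q [0.989 0.36  0.026 0.285 2.427 1.439] p [0.1785 0.491  0.7994] F [0.3 0.6 0.5] op 0.0007 gf 0.0
[[ 0.2    0.98   0.01 ]
 [ 0.917 -0.191  0.35 ]
 [ 0.345 -0.061 -0.937]]
20.523155920816443 88.4131000852422
```

Emit:
carry_out:
  moves:
    - {"jaw": 0, "dx": 0.049, "dy": 0.012, "dz": -0.032, "yaw": 0}
    - {"jaw": 0, "dx": 0.049, "dy": 0.012, "dz": -0.032, "yaw": 0}
    - {"jaw": 0, "dx": 0.049, "dy": 0.012, "dz": -0.032, "yaw": 0}
    - {"jaw": 0, "dx": 0.049, "dy": 0.012, "dz": -0.032, "yaw": 0}
    - {"jaw": 0, "dx": 0, "dy": 0, "dz": 0, "yaw": 0}

```text
t: 11.85
tool_pos: [0.2211, 0.5342, 0.8187]
orientation: [-2.134, -1.726, -0.502]
force: [-0.8, 0.6, -0.3]
opening: 0.0007
gripper_force: 0.0
```

Run:
```python
from h import *
s,M=st()
print(np.degrees(np.arccos(-M[2,2])),np.degrees(np.arctan2(M[1,2],M[0,2])))
```

```text
t 11.85 q [0.928 0.371 0.024 0.327 2.277 1.411] p [0.2211 0.5342 0.8187] F [-0.8  0.6 -0.3] op 0.0007 gf 0.0
[[ 0.195  0.979  0.054]
 [ 0.855 -0.197  0.479]
 [ 0.48  -0.047 -0.876]]
28.830085589283605 83.60090448127698
```

Emit:
carry_out:
  moves:
    - {"jaw": 0, "dx": 0.045, "dy": 0.02, "dz": -0.032, "yaw": 0}
    - {"jaw": 0, "dx": 0.028, "dy": 0.012, "dz": -0.018, "yaw": 0}
    - {"jaw": 0, "dx": 0, "dy": 0, "dz": 0, "yaw": 0}

```text
t: 12.22
tool_pos: [0.2475, 0.5394, 0.8304]
orientation: [-2.103, -1.694, -0.567]
force: [0.2, -0.6, -0.2]
opening: 0.0006
gripper_force: 0.0
```

Run:
```python
from h import *
s,M=st()
print(np.degrees(np.arccos(-M[2,2])),np.degrees(np.arctan2(M[1,2],M[0,2])))
from kin import *
th=np.arccos(-M[2,2]);az=np.radians(78.8)
E=np.r_[.629,.0615,0];ey=np.array([np.cos(az),np.sin(az),0])
grip=np.r_[.592,-.383,0]-.014*ey+[0,0,.063]
zt=np.array([np.sin(th)*np.cos(az),np.sin(th)*np.sin(az),-np.cos(th)])
g=grip+.019*zt
for n,p,yaw in(('push0',E-.13*ey-ey*.02+[0,0,.03],0),('pushH',E-.05*ey+[0,0,.03],0),('grasp',g,0),('lift',g+[0,0,.15],0),('pour-180',E+[0,0,.25],-np.pi),('pour+180',E+[0,0,.25],np.pi),('pour-150',E+[0,0,.25],-2.6),('pour0',E+[0,0,.25],0)):
    best=min((ik(p,tilt(az,th,yaw),np.array(q0)) for q0 in([0,.5,1.5,.3,1.5,0],[0,.5,1.5,.3,1.5,-2.5],[0,.5,1.5,1,1.5,2.4],[0,.5,1.5,3,1.,-2],[0,.5,1.5,3,1,1],[0,.5,1.5,-1,1,-1])),key=lambda a:a[1])
    print(n,p.round(3),best[0].round(2),'%.4f'%best[1])
```

```text
t 12.22 q [0.87  0.369 0.023 0.366 2.227 1.387] p [0.2475 0.5394 0.8304] F [ 0.2 -0.6 -0.2] op 0.0006 gf 0.0
[[ 0.192  0.979  0.073]
 [ 0.826 -0.201  0.527]
 [ 0.531 -0.041 -0.847]]
32.15421275956722 82.10960476076605
push0 [ 0.6   -0.086  0.03 ] [-0.55  0.44  1.59  0.54  1.36 -0.54] 0.0000
pushH [0.619 0.012 0.03 ] [-0.39  0.4   1.65  0.58  1.27 -0.42] 0.0000
grasp [ 0.591 -0.387  0.047] [-0.88  0.86  0.95  0.43  1.69 -0.71] 0.0000
lift [ 0.591 -0.387  0.197] [-0.88  0.75  0.84  0.45  1.89 -0.61] 0.0000
pour-180 [0.629 0.062 0.25 ] [-0.41  0.13  1.61  0.69  1.52  2.66] 0.2067
pour+180 [0.629 0.062 0.25 ] [-0.41  0.13  1.61  0.69  1.52  2.66] 0.2067
pour-150 [0.629 0.062 0.25 ] [-0.29  0.16  1.49  0.52  1.55 -2.66] 0.0573
pour0 [0.629 0.062 0.25 ] [-0.31  0.16  1.51  0.56  1.55 -0.15] 0.0000
```

Run:
```python
from plan import *
rows([(.35,.25,.82),(.40,.05,.82)])
M=R.from_rotvec([-2.103,-1.694,-.567]).as_matrix()
print((M.T@np.array([.06*.6,-.06*.33,.06*.73])).round(3))
```

```text
6x [-0.037, 0.026, -0.023] -> [0.348 0.252 0.823] [ 0.   -0.    0.5   0.84  2.36  0.91] err0.0000
4x [-0.04, 0.023, -0.025] -> [0.4   0.049 0.819] [-0.51  0.24  0.24  1.16  2.57  0.73] err0.0000
[ 0.014  0.037 -0.045]
```

Emit:
carry_out:
  moves:
    - {"jaw": 0, "dx": -0.037, "dy": 0.026, "dz": -0.023, "yaw": 0}
    - {"jaw": 0, "dx": -0.037, "dy": 0.026, "dz": -0.023, "yaw": 0}
    - {"jaw": 0, "dx": -0.037, "dy": 0.026, "dz": -0.023, "yaw": 0}
    - {"jaw": 0, "dx": -0.037, "dy": 0.026, "dz": -0.023, "yaw": 0}
    - {"jaw": 0, "dx": -0.037, "dy": 0.026, "dz": -0.023, "yaw": 0}
    - {"jaw": 0, "dx": -0.037, "dy": 0.026, "dz": -0.023, "yaw": 0}
    - {"jaw": 0, "dx": -0.04, "dy": 0.023, "dz": -0.025, "yaw": 0}
    - {"jaw": 0, "dx": -0.04, "dy": 0.023, "dz": -0.025, "yaw": 0}

```text
t: 13.22
tool_pos: [0.373, 0.149, 0.8212]
orientation: [-2.102, -1.696, -0.567]
force: [1.2, 0.7, -0.4]
opening: 0.0004
gripper_force: 0.0
```

Emit:
carry_out:
  moves:
    - {"jaw": 0, "dx": -0.04, "dy": 0.023, "dz": -0.025, "yaw": 0}
    - {"jaw": 0, "dx": -0.04, "dy": 0.023, "dz": -0.025, "yaw": 0}
    - {"jaw": 0, "dx": 0.014, "dy": 0.037, "dz": -0.045, "yaw": 0}
    - {"jaw": 0, "dx": 0, "dy": 0, "dz": 0, "yaw": 0}

```text
t: 13.72
tool_pos: [0.4236, 0.0331, 0.8227]
orientation: [-2.1, -1.673, -0.59]
force: [0.4, 0.2, -0.1]
opening: 0.0007
gripper_force: 0.0
```

Run:
```python
from h import *
s,M=st()
print(np.degrees(np.arccos(-M[2,2])),np.degrees(np.arctan2(M[1,2],M[0,2])))
```

```text
t 13.72 q [-0.533  0.394  0.03   1.273  2.579  0.849] p [0.4236 0.0331 0.8227] F [ 0.4  0.2 -0.1] op 0.0007 gf 0.0
[[ 0.199  0.977  0.082]
 [ 0.812 -0.211  0.544]
 [ 0.548 -0.041 -0.835]]
33.360937178641414 81.40110909349214
```

Emit:
carry_out:
  moves:
    - {"jaw": 0, "dx": -0.003, "dy": 0.054, "dz": -0.029, "yaw": 0}
    - {"jaw": 0, "dx": -0.003, "dy": 0.054, "dz": -0.029, "yaw": 0}
    - {"jaw": 0, "dx": 0, "dy": 0, "dz": 0, "yaw": 0}

```text
t: 14.1
tool_pos: [0.4814, -0.0045, 0.7993]
orientation: [-2.11, -1.671, -0.668]
force: [0.8, 0.9, -0.0]
opening: 0.0003
gripper_force: 0.0
```

Run:
```python
from h import *
s,M=st()
print(np.degrees(np.arccos(-M[2,2])),np.degrees(np.arctan2(M[1,2],M[0,2])))
```

```text
t 14.1 q [-0.569  0.461  0.025  1.182  2.517  0.701] p [ 0.4814 -0.0045  0.7993] F [ 0.8  0.9 -0. ] op 0.0003 gf 0.0
[[ 0.186  0.973  0.137]
 [ 0.8   -0.231  0.554]
 [ 0.571  0.006 -0.821]]
34.82560298011299 76.12149273598159
```

Run:
```python
from plan import *
rows([(.575,-.17,.3),(.589,-.14,.035),(.589+.1*.19,-.14+.098,.035)])
```

```text
9x [-0.044, 0.014, 0.037] -> [ 0.576 -0.166  0.301] [-0.7   0.25  1.33  0.56  1.82 -0.4 ] err0.0000
5x [-0.026, 0.001, 0.047] -> [ 0.589 -0.14   0.034] [-0.66  0.48  1.55  0.56  1.41 -0.6 ] err0.0000
2x [0.042, -0.002, 0.028] -> [ 0.608 -0.041  0.036] [-0.51  0.41  1.64  0.6   1.32 -0.5 ] err0.0000
```

Emit:
carry_out:
  moves:
    - {"jaw": 0, "dx": -0.044, "dy": 0.014, "dz": 0.037, "yaw": 0}
    - {"jaw": 0, "dx": -0.044, "dy": 0.014, "dz": 0.037, "yaw": 0}
    - {"jaw": 0, "dx": -0.044, "dy": 0.014, "dz": 0.037, "yaw": 0}
    - {"jaw": 0, "dx": -0.044, "dy": 0.014, "dz": 0.037, "yaw": 0}
    - {"jaw": 0, "dx": -0.044, "dy": 0.014, "dz": 0.037, "yaw": 0}
    - {"jaw": 0, "dx": -0.044, "dy": 0.014, "dz": 0.037, "yaw": 0}
    - {"jaw": 0, "dx": -0.044, "dy": 0.014, "dz": 0.037, "yaw": 0}
    - {"jaw": 0, "dx": -0.044, "dy": 0.014, "dz": 0.037, "yaw": 0}

```text
t: 15.1
tool_pos: [0.5643, -0.13, 0.405]
orientation: [-2.107, -1.671, -0.683]
force: [1.1, -0.2, 0.3]
opening: 0.0003
gripper_force: 0.0
```

Emit:
carry_out:
  moves:
    - {"jaw": 0, "dx": -0.044, "dy": 0.014, "dz": 0.037, "yaw": 0}
    - {"jaw": 0, "dx": -0.026, "dy": 0.001, "dz": 0.047, "yaw": 0}
    - {"jaw": 0, "dx": -0.026, "dy": 0.001, "dz": 0.047, "yaw": 0}
    - {"jaw": 0, "dx": -0.026, "dy": 0.001, "dz": 0.047, "yaw": 0}
    - {"jaw": 0, "dx": -0.026, "dy": 0.001, "dz": 0.047, "yaw": 0}
    - {"jaw": 0, "dx": 0, "dy": 0, "dz": 0, "yaw": 0}

```text
t: 15.85
tool_pos: [0.5845, -0.1231, 0.1326]
orientation: [-2.102, -1.662, -0.677]
force: [0.1, 0.5, 0.9]
opening: 0.0004
gripper_force: 0.0
```

Run:
```python
from h import *
st()
from plan import *
rows([(.589,-.14,.035),(.589+.072*.19,-.14+.072*.982,.035)],step=.03)
```

```text
t 15.85 q [-0.645  0.33   1.551  0.564  1.541 -0.511] p [ 0.5845 -0.1231  0.1326] F [0.1 0.5 0.9] op 0.0004 gf 0.0
[[ 0.186  0.973  0.138]
 [ 0.792 -0.232  0.565]
 [ 0.581  0.004 -0.814]]
4x [-0.017, 0.002, 0.018] -> [ 0.589 -0.138  0.035] [-0.66  0.49  1.55  0.57  1.42 -0.61] err0.0000
3x [0.019, -0.001, 0.013] -> [ 0.603 -0.07   0.036] [-0.56  0.43  1.62  0.6   1.36 -0.54] err0.0000
```

Emit:
carry_out:
  moves:
    - {"jaw": 0, "dx": -0.034, "dy": 0.004, "dz": 0.036, "yaw": 0}
    - {"jaw": 0, "dx": -0.034, "dy": 0.004, "dz": 0.036, "yaw": 0}
    - {"jaw": 0, "dx": 0.019, "dy": -0.001, "dz": 0.013, "yaw": 0}
    - {"jaw": 0, "dx": 0.019, "dy": -0.001, "dz": 0.013, "yaw": 0}
    - {"jaw": 0, "dx": 0.019, "dy": -0.001, "dz": 0.013, "yaw": 0}
    - {"jaw": 0, "dx": 0.019, "dy": -0.001, "dz": 0.013, "yaw": 0}

```text
t: 16.6
tool_pos: [0.6111, -0.0491, 0.0406]
orientation: [-2.107, -1.667, -0.685]
force: [1.7, -4.2, 1.2]
opening: 0.0005
gripper_force: 1.7
```

Run:
```python
from h import *
s,M=st();e=np.array([.19,.982,0]);print('ly',(np.array(s['tool_pos'])-[.629,.0615,0])@e, (np.array(s['tool_pos'])-[.629,.0615,0])@[.982,-.19,0])
```

```text
t 16.6 q [-0.522  0.413  1.633  0.613  1.332 -0.512] p [ 0.6111 -0.0491  0.0406] F [ 1.7 -4.2  1.2] op 0.0005 gf 1.7
[[ 0.184  0.972  0.146]
 [ 0.794 -0.234  0.561]
 [ 0.58   0.013 -0.815]]
ly -0.11197109173234024 0.003381573729020538
```

Emit:
carry_out:
  moves:
    - {"jaw": 0, "dx": 0.019, "dy": -0.001, "dz": 0.013, "yaw": 0}
    - {"jaw": 0, "dx": 0.017, "dy": -0.001, "dz": 0.012, "yaw": 0}
    - {"jaw": 0, "dx": 0, "dy": 0, "dz": 0, "yaw": 0}

```text
t: 16.98
tool_pos: [0.6161, -0.0041, 0.0376]
orientation: [-2.102, -1.663, -0.679]
force: [0.0, -0.4, -1.2]
opening: 0.0008
gripper_force: 0.0
```

Emit:
carry_out:
  moves:
    - {"jaw": 0, "dx": 0.004, "dy": 0, "dz": 0.003, "yaw": 0}
    - {"jaw": 0, "dx": 0, "dy": 0, "dz": 0, "yaw": 0}

```text
t: 17.23
tool_pos: [0.6177, -0.0017, 0.0374]
orientation: [-2.105, -1.661, -0.68]
force: [0.3, 0.4, -0.6]
opening: 0.0002
gripper_force: 0.0
```

Emit:
carry_out:
  moves:
    - {"jaw": 0, "dx": 0.003, "dy": 0, "dz": 0.002, "yaw": 0}
    - {"jaw": 0, "dx": 0, "dy": 0, "dz": 0, "yaw": 0}

```text
t: 17.48
tool_pos: [0.6187, 0.0015, 0.0377]
orientation: [-2.106, -1.661, -0.68]
force: [-1.4, -1.2, -0.9]
opening: 0.0001
gripper_force: 0.7
```

Emit:
carry_out:
  moves:
    - {"jaw": 0, "dx": 0.003, "dy": 0, "dz": 0.002, "yaw": 0}
    - {"jaw": 0, "dx": 0, "dy": 0, "dz": 0, "yaw": 0}

```text
t: 17.73
tool_pos: [0.6199, 0.0053, 0.0381]
orientation: [-2.105, -1.662, -0.681]
force: [0.1, -2.2, -1.2]
opening: 0.0003
gripper_force: 0.7
```

Run:
```python
from h import *
st(); snap('side','side1');snap('top','top1')
a=load('side1')['im'][170:330,280:400,::-1];b=load('top1')['im'][150:250,225:365,::-1]
a=cv2.resize(a,None,fx=3,fy=3,interpolation=cv2.INTER_CUBIC);b=cv2.resize(b,None,fx=3,fy=3,interpolation=cv2.INTER_CUBIC)
c=np.zeros((480,780,3),np.uint8);c[:480,:360]=a;c[:300,360:780]=b;cv2.imwrite('pics/crop2.png',c)
```

```text
t 17.73 q [-0.436  0.392  1.667  0.638  1.282 -0.451] p [0.6199 0.0053 0.0381] F [ 0.1 -2.2 -1.2] op 0.0003 gf 0.7
[[ 0.187  0.972  0.142]
 [ 0.792 -0.235  0.563]
 [ 0.581  0.007 -0.814]]
```

View pics/crop2.png

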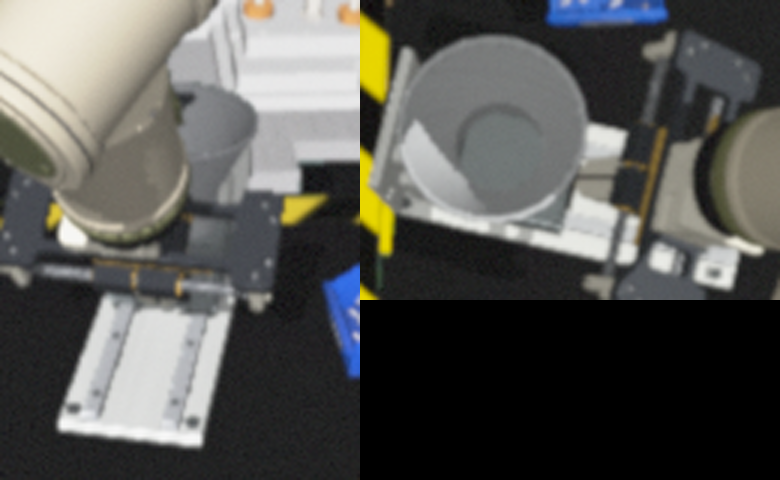

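The box (top crop around (560,220)) is nearly all under the funnel and the fingers are still pushing it with about 2 N. I'll keep going in small steps until the stop is felt.

Emit:
carry_out:
  moves:
    - {"jaw": 0, "dx": 0.003, "dy": 0, "dz": 0.002, "yaw": 0}
    - {"jaw": 0, "dx": 0, "dy": 0, "dz": 0, "yaw": 0}

```text
t: 18.08
tool_pos: [0.6208, 0.0089, 0.0383]
orientation: [-2.105, -1.662, -0.681]
force: [-0.4, -1.2, -1.1]
opening: 0.0009
gripper_force: 0.5
```

Emit:
carry_out:
  moves:
    - {"jaw": 0, "dx": 0.003, "dy": 0, "dz": 0.002, "yaw": 0}
    - {"jaw": 0, "dx": 0, "dy": 0, "dz": 0, "yaw": 0}

```text
t: 18.32
tool_pos: [0.6215, 0.0122, 0.0383]
orientation: [-2.106, -1.662, -0.68]
force: [-1.5, -2.5, -0.9]
opening: 0.0006
gripper_force: 1.6
```

Emit:
carry_out:
  moves:
    - {"jaw": 0, "dx": 0.002, "dy": 0, "dz": 0.001, "yaw": 0}
    - {"jaw": 0, "dx": 0, "dy": 0, "dz": 0, "yaw": 0}

```text
t: 18.58
tool_pos: [0.6217, 0.0127, 0.0383]
orientation: [-2.108, -1.663, -0.678]
force: [-5.1, -11.2, -0.0]
opening: 0.0004
gripper_force: 6.0
```

Run:
```python
from plan import *
rows([(.605,-.07,.045),(.585,-.25,.20),(.589,-.40,.17)],step=.05)
```

```text
2x [-0.032, 0.002, -0.027] -> [ 0.606 -0.069  0.045] [-0.56  0.42  1.61  0.6   1.36 -0.52] err0.0000
5x [-0.012, 0.005, -0.046] -> [ 0.586 -0.252  0.198] [-0.79  0.47  1.25  0.53  1.75 -0.55] err0.0000
4x [-0.033, 0.009, -0.015] -> [ 0.588 -0.399  0.171] [-0.92  0.79  0.84  0.5   1.88 -0.62] err0.0000
```

Emit:
carry_out:
  moves:
    - {"jaw": 0, "dx": -0.032, "dy": 0.002, "dz": -0.027, "yaw": 0}
    - {"jaw": 0, "dx": -0.032, "dy": 0.002, "dz": -0.027, "yaw": 0}
    - {"jaw": 0.06, "dx": -0.012, "dy": 0.005, "dz": -0.046, "yaw": 0}
    - {"jaw": 0.06, "dx": -0.012, "dy": 0.005, "dz": -0.046, "yaw": 0}
    - {"jaw": 0.06, "dx": -0.012, "dy": 0.005, "dz": -0.046, "yaw": 0}
    - {"jaw": 0.06, "dx": -0.012, "dy": 0.005, "dz": -0.046, "yaw": 0}
    - {"jaw": 0.06, "dx": -0.012, "dy": 0.005, "dz": -0.046, "yaw": 0}

```text
t: 19.45
tool_pos: [0.587, -0.2514, 0.1996]
orientation: [-2.105, -1.662, -0.682]
force: [0.2, -0.9, -0.1]
opening: 0.0457
gripper_force: 0.0
```

Emit:
carry_out:
  moves:
    - {"jaw": 0.06, "dx": -0.033, "dy": 0.009, "dz": -0.015, "yaw": 0}
    - {"jaw": 0.06, "dx": -0.033, "dy": 0.009, "dz": -0.015, "yaw": 0}
    - {"jaw": 0.06, "dx": -0.033, "dy": 0.009, "dz": -0.015, "yaw": -0.02}
    - {"jaw": 0.06, "dx": -0.033, "dy": 0.009, "dz": -0.015, "yaw": 0}
    - {"jaw": 0.06, "dx": 0, "dy": 0, "dz": 0, "yaw": 0}

```text
t: 20.08
tool_pos: [0.5886, -0.3992, 0.1682]
orientation: [-2.092, -1.68, -0.688]
force: [0.1, 1.1, -0.1]
opening: 0.0595
gripper_force: 0.0
```

Run:
```python
from h import *
st(); snap('wrist','w1'); snap('top','top2')
d=load('w1'); print([proj(d,p).round(0) for p in([.589,-.397,.078],[.592,-.386,.047])])
# box check in top2
a=load('top2')['im'][150:250,225:365,::-1];w=d['im'][:,:,::-1].copy()
w=cv2.resize(w,(640,480));w[380:480,500:640]=a;cv2.imwrite('pics/w1c.png',w)
```

```text
t 20.07 q [-0.916  0.797  0.846  0.5    1.878 -0.637] p [ 0.5886 -0.3992  0.1682] F [ 0.1  1.1 -0.1] op 0.0595 gf 0.0
[[ 0.17   0.975  0.142]
 [ 0.795 -0.221  0.565]
 [ 0.582  0.017 -0.813]]
[array([318., 321.]), array([318., 311.])]
```

View pics/w1c.png

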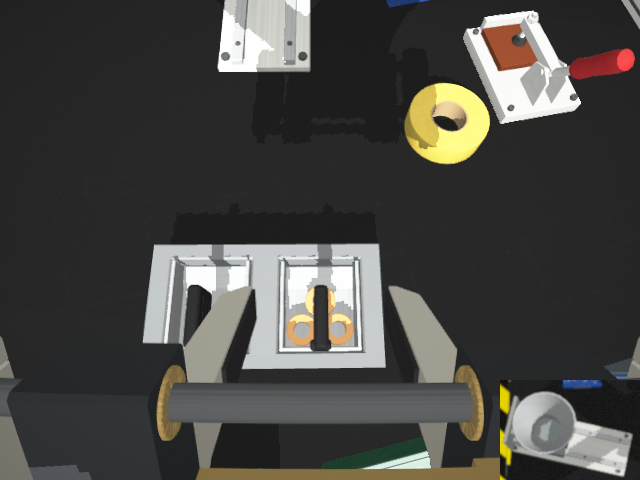

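The wrist view shows the black blade of the full scoop running from (321,288) to (320,348), centred between the fingers and parallel to them. In the inset the box has disappeared under the funnel.

Run:
```python
from h import *
d=load('w1')
for p in((321,288),(320,343),(320,349)): print(onz(d,p,.078).round(4))
# scoop inner/pocket corners at z .034
for p in((276,252),(362,252),(365,355),(276,355),(155,246),(379,244),(385,367)): print(p,onz(d,p,.034).round(4))
from plan import *
s=read_state();M=R.from_rotvec(s['orientation']).as_matrix()
G=np.array([.5892,-.3967,.064]);T=G+.019*M[:,2];print(T);rows([T+[0,0,.03],T],step=.045)
```

```text
[ 0.5963 -0.3749  0.078 ]
[ 0.5872 -0.4115  0.078 ]
[ 0.5864 -0.4153  0.078 ]
(276, 252) [ 0.5689 -0.3288  0.034 ]
(362, 252) [ 0.6395 -0.3445  0.034 ]
(365, 355) [ 0.6207 -0.426   0.034 ]
(276, 355) [ 0.5531 -0.4107  0.034 ]
(155, 246) [ 0.4698 -0.3016  0.034 ]
(379, 244) [ 0.6554 -0.3408  0.034 ]
(385, 367) [ 0.6336 -0.4382  0.034 ]
[ 0.59189672 -0.3859752   0.04854988]
3x [-0.015, -0.001, 0.027] -> [ 0.591 -0.387  0.078] [-0.91  0.85  0.94  0.49  1.75 -0.7 ] err0.0000
1x [-0.017, 0.001, 0.025] -> [ 0.592 -0.386  0.048] [-0.9   0.88  0.94  0.48  1.71 -0.72] err0.0000
```

Emit:
carry_out:
  moves:
    - {"jaw": 0.06, "dx": -0.015, "dy": 0, "dz": 0.027, "yaw": 0}
    - {"jaw": 0.06, "dx": -0.015, "dy": 0, "dz": 0.027, "yaw": 0}
    - {"jaw": 0.06, "dx": -0.015, "dy": 0, "dz": 0.027, "yaw": 0}
    - {"jaw": 0.06, "dx": -0.016, "dy": 0, "dz": 0.025, "yaw": 0}
    - {"jaw": 0.06, "dx": 0, "dy": 0, "dz": 0, "yaw": 0}

```text
t: 20.8
tool_pos: [0.5931, -0.384, 0.0461]
orientation: [-2.088, -1.681, -0.685]
force: [0.3, 0.0, 0.6]
opening: 0.0603
gripper_force: 0.0
```

Emit:
carry_out:
  moves:
    - {"jaw": 0, "dx": 0, "dy": 0, "dz": 0, "yaw": 0}
    - {"jaw": 0, "dx": 0, "dy": 0, "dz": 0, "yaw": 0}
    - {"jaw": 0, "dx": 0, "dy": 0, "dz": 0, "yaw": 0}
    - {"jaw": 0, "dx": 0, "dy": 0, "dz": 0, "yaw": 0}
    - {"jaw": 0, "dx": 0, "dy": 0, "dz": 0, "yaw": 0}
  grip_force: 45

```text
t: 21.42
tool_pos: [0.5941, -0.3865, 0.049]
orientation: [-2.092, -1.685, -0.687]
force: [-0.1, 0.4, 0.5]
opening: 0.0146
gripper_force: 0.0
```

Run:
```python
from h import *
s,M=st()
from plan import *
p=np.array(s['tool_pos']);rows([p+[0,0,.08],p+[0,0,.16]],step=.03)
```

```text
t 21.43 q [-0.9    0.88   0.942  0.485  1.711 -0.713] p [ 0.5941 -0.3865  0.049 ] F [-0.1  0.4  0.5] op 0.0146 gf 0.0
[[ 0.167  0.976  0.142]
 [ 0.797 -0.219  0.563]
 [ 0.581  0.019 -0.814]]
3x [0.015, 0.0, -0.022] -> [ 0.592 -0.388  0.129] [-0.9   0.81  0.9   0.49  1.81 -0.66] err0.0000
3x [0.016, 0.001, -0.021] -> [ 0.594 -0.386  0.208] [-0.9   0.76  0.83  0.51  1.92 -0.6 ] err0.0000
```

Not shut yet (opening 14.6 mm); keep closing.

Emit:
carry_out:
  moves:
    - {"jaw": 0, "dx": 0, "dy": 0, "dz": 0, "yaw": 0}
    - {"jaw": 0, "dx": 0, "dy": 0, "dz": 0, "yaw": 0}
    - {"jaw": 0, "dx": 0, "dy": 0, "dz": 0, "yaw": 0}

```text
t: 21.8
tool_pos: [0.594, -0.3864, 0.0492]
orientation: [-2.091, -1.685, -0.687]
force: [-1.9, 1.1, 4.9]
opening: 0.0095
gripper_force: 45.0
```

Emit:
carry_out:
  moves:
    - {"jaw": 0, "dx": 0.008, "dy": 0, "dz": -0.011, "yaw": 0}
    - {"jaw": 0, "dx": 0.015, "dy": 0, "dz": -0.022, "yaw": 0}
    - {"jaw": 0, "dx": 0.015, "dy": 0, "dz": -0.021, "yaw": 0}
    - {"jaw": 0, "dx": 0.016, "dy": 0, "dz": -0.022, "yaw": 0}
    - {"jaw": 0, "dx": 0.016, "dy": 0, "dz": -0.022, "yaw": 0}
    - {"jaw": 0, "dx": 0, "dy": 0, "dz": 0, "yaw": 0}

```text
t: 22.55
tool_pos: [0.5932, -0.3872, 0.1738]
orientation: [-2.095, -1.691, -0.688]
force: [0.9, -1.0, -1.7]
opening: 0.0094
gripper_force: 45.0
```

Run:
```python
from h import *
st(); snap('wrist','w2'); snap('side','side2')
w=load('w2')['im'][:,:,::-1].copy();a=load('side2')['im'][300:460,200:400,::-1];w[320:480,440:640]=a;cv2.imwrite('pics/w2c.png',w)
```

```text
t 22.55 q [-0.902  0.766  0.879  0.502  1.862 -0.633] p [ 0.5932 -0.3872  0.1738] F [ 0.9 -1.  -1.7] op 0.0094 gf 45.0
[[ 0.165  0.976  0.145]
 [ 0.8   -0.218  0.559]
 [ 0.577  0.024 -0.816]]
```

View pics/w2c.png

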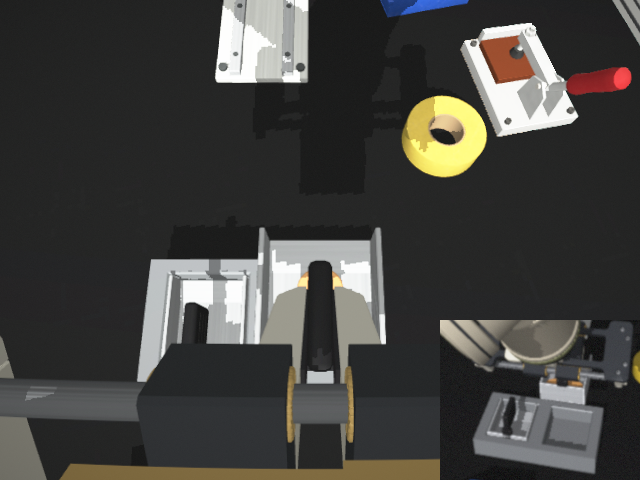

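Run:
```python
from h import *
from plan import *
s=read_state();M=R.from_rotvec(s['orientation']).as_matrix();q=np.array(s['q'])
yaz=np.arctan2(M[1,1],M[0,1]);Rs=ax('z',yaz+np.pi/2);rel=M.T@Rs
F=np.array([.629,.0615,0]);ey=np.array([.19,.982,0])
corn=np.array([[36,32,6],[36,-32,6],[-36,32,0],[-36,-32,0],[36,0,6],[36,32,30],[36,-32,30]])/1000-[-.014,0,.056]
for sg in(1,-1):
  for ps in(0,60,90,120,130,140,150,160):
    T=M@ax('z',sg*np.radians(ps));S=T@rel
    lip=T@[0,0,-.019]+S@(np.array([36,0,6])/1000-[-.014,0,.056])
    p=F+[0,0,.165]+.008*ey-lip
    b=min((ik(p,T,np.r_[-.35,.2,1.5,q4,1.5,np.clip(-.2+sg*np.radians(ps),-2.6,2.6)]) for q4 in(.5,.9)),key=lambda a:a[1])
    C=(T@np.array([0,0,-.019]))+(S@corn.T).T+p
    print(sg*ps,'nose pitch %.0f'%np.degrees(np.arcsin(-S[2,0])),'side %.0f'%np.degrees(np.arcsin(S[2,1])),'tip%.0f'%np.degrees(np.arccos(S[2,2])),p.round(3),'liprel',lip.round(3),b[0].round(2),'%.4f'%b[1],'minz %.3f'%C[:,2].min())
```

```text
0 nose pitch -0 side 0 tip0 [0.622 0.031 0.2  ] liprel [ 0.008  0.038 -0.035] [-0.4   0.18  1.6   0.61  1.49 -0.27] 0.0000 minz 0.159
60 nose pitch 13 side 31 tip34 [0.613 0.038 0.202] liprel [ 0.018  0.032 -0.037] [-0.39  0.15  1.63  0.61  1.49  0.78] 0.0000 minz 0.149
90 nose pitch 27 side 36 tip48 [0.612 0.043 0.206] liprel [ 0.019  0.027 -0.041] [-0.39  0.14  1.63  0.62  1.49  1.31] 0.0000 minz 0.146
120 nose pitch 44 side 31 tip60 [0.614 0.047 0.209] liprel [ 0.017  0.022 -0.044] [-0.38  0.14  1.63  0.62  1.49  1.84] 0.0000 minz 0.148
130 nose pitch 50 side 28 tip63 [0.615 0.048 0.21 ] liprel [ 0.015  0.021 -0.045] [-0.37  0.14  1.62  0.62  1.49  2.02] 0.0000 minz 0.150
140 nose pitch 56 side 23 tip66 [0.617 0.049 0.211] liprel [ 0.014  0.02  -0.046] [-0.37  0.14  1.62  0.62  1.49  2.2 ] 0.0000 minz 0.152
150 nose pitch 61 side 18 tip68 [0.618 0.05  0.212] liprel [ 0.012  0.019 -0.047] [-0.37  0.15  1.61  0.62  1.49  2.38] 0.0000 minz 0.155
160 nose pitch 66 side 13 tip70 [0.62  0.05  0.212] liprel [ 0.01   0.019 -0.047] [-0.37  0.15  1.61  0.62  1.49  2.55] 0.0000 minz 0.158
0 
[... 409 characters left out ...]

-120 nose pitch 46 side -29 tip60 [0.634 0.044 0.21 ] liprel [-0.003  0.025 -0.045] [-0.37  0.19  1.57  0.62  1.49 -2.33] 0.0000 minz 0.150
-130 nose pitch 52 side -25 tip63 [0.633 0.046 0.211] liprel [-0.002  0.024 -0.046] [-0.37  0.19  1.57  0.62  1.49 -2.51] 0.0000 minz 0.151
-140 nose pitch 58 side -21 tip66 [0.632 0.047 0.212] liprel [-0.001  0.022 -0.047] [-0.36  0.18  1.57  0.61  1.49 -2.66] 0.0120 minz 0.154
-150 nose pitch 63 side -15 tip68 [0.63  0.048 0.213] liprel [ 0.001  0.021 -0.048] [-0.31  0.17  1.55  0.53  1.48 -2.66] 0.1169 minz 0.156
-160 nose pitch 67 side -10 tip70 [0.628 0.049 0.213] liprel [ 0.002  0.02  -0.048] [-0.25  0.14  1.54  0.46  1.46 -2.66] 0.2190 minz 0.159
```

Run:
```python
from plan import *
rows([(.598,-.28,.26),(.616,.045,.262)],step=.04)
```

```text
4x [0.035, -0.004, -0.003] -> [ 0.598 -0.278  0.26 ] [-0.8   0.51  1.08  0.54  1.86 -0.51] err0.0000
9x [0.029, -0.006, 0.02] -> [0.615 0.044 0.264] [-0.38  0.11  1.56  0.61  1.57 -0.2 ] err0.0000
```

Emit:
carry_out:
  moves:
    - {"jaw": 0, "dx": 0.017, "dy": -0.002, "dz": -0.001, "yaw": 0}
    - {"jaw": 0, "dx": 0.035, "dy": -0.004, "dz": -0.003, "yaw": 0}
    - {"jaw": 0, "dx": 0.035, "dy": -0.004, "dz": -0.003, "yaw": 0}
    - {"jaw": 0, "dx": 0.035, "dy": -0.004, "dz": -0.003, "yaw": 0}
    - {"jaw": 0, "dx": 0.032, "dy": -0.005, "dz": 0.008, "yaw": 0}
    - {"jaw": 0, "dx": 0.029, "dy": -0.006, "dz": 0.02, "yaw": 0}
    - {"jaw": 0, "dx": 0.029, "dy": -0.006, "dz": 0.02, "yaw": 0}
    - {"jaw": 0, "dx": 0.029, "dy": -0.006, "dz": 0.02, "yaw": 0}

```text
t: 23.65
tool_pos: [0.6038, -0.1507, 0.2607]
orientation: [-2.09, -1.684, -0.686]
force: [-0.4, 0.0, -1.0]
opening: 0.0098
gripper_force: 45.0
```

Emit:
carry_out:
  moves:
    - {"jaw": 0, "dx": 0.029, "dy": -0.006, "dz": 0.02, "yaw": 0}
    - {"jaw": 0, "dx": 0.029, "dy": -0.006, "dz": 0.02, "yaw": 0}
    - {"jaw": 0, "dx": 0.029, "dy": -0.006, "dz": 0.02, "yaw": 0}
    - {"jaw": 0, "dx": 0.02, "dy": -0.004, "dz": 0.014, "yaw": 0}
    - {"jaw": 0, "dx": 0.01, "dy": -0.002, "dz": 0.007, "yaw": 0}
    - {"jaw": 0, "dx": 0, "dy": 0, "dz": 0, "yaw": 0}

```text
t: 24.4
tool_pos: [0.6119, -0.0085, 0.2628]
orientation: [-2.091, -1.686, -0.686]
force: [0.5, 0.6, -2.3]
opening: 0.0099
gripper_force: 45.0
```

Run:
```python
from h import *
st(); snap('wrist','w3')
from plan import *
rows([(.615,.045,.24),(.615,.045,.217)],step=.04)
```

```text
t 24.4 q [-0.462  0.145  1.519  0.604  1.619 -0.263] p [ 0.6119 -0.0085  0.2628] F [ 0.5  0.6 -2.3] op 0.0099 gf 45.0
[[ 0.167  0.976  0.141]
 [ 0.797 -0.218  0.563]
 [ 0.58   0.018 -0.814]]
2x [0.015, -0.005, 0.025] -> [0.614 0.045 0.239] [-0.38  0.12  1.59  0.61  1.53 -0.22] err0.0000
1x [-0.013, 0.0, 0.018] -> [0.615 0.045 0.217] [-0.38  0.14  1.61  0.61  1.5  -0.24] err0.0000
```

View pics/w3.png

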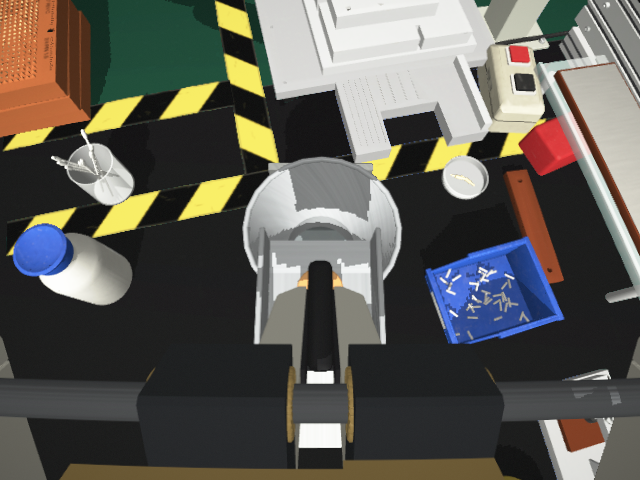

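Emit:
carry_out:
  moves:
    - {"jaw": 0, "dx": 0.015, "dy": -0.005, "dz": 0.025, "yaw": 0}
    - {"jaw": 0, "dx": 0.015, "dy": -0.005, "dz": 0.025, "yaw": 0}
    - {"jaw": 0, "dx": -0.012, "dy": 0, "dz": 0.017, "yaw": 0}
    - {"jaw": 0, "dx": 0, "dy": 0, "dz": 0, "yaw": 0.09}
    - {"jaw": 0, "dx": 0, "dy": 0, "dz": 0, "yaw": 0.18}
    - {"jaw": 0, "dx": 0, "dy": 0, "dz": 0, "yaw": 0.18}
    - {"jaw": 0, "dx": 0, "dy": 0, "dz": 0, "yaw": 0.18}
    - {"jaw": 0, "dx": 0, "dy": 0, "dz": 0, "yaw": 0.18}

```text
t: 25.45
tool_pos: [0.6149, 0.0435, 0.2176]
orientation: [-2.481, -0.685, -0.407]
force: [0.2, -0.6, -1.8]
opening: 0.0097
gripper_force: 45.0
```

Emit:
carry_out:
  moves:
    - {"jaw": 0, "dx": 0, "dy": 0, "dz": 0, "yaw": 0.18}
    - {"jaw": 0, "dx": 0, "dy": 0, "dz": 0, "yaw": 0.18}
    - {"jaw": 0, "dx": 0, "dy": 0, "dz": 0, "yaw": 0.18}
    - {"jaw": 0, "dx": 0, "dy": 0, "dz": 0, "yaw": 0.18}
    - {"jaw": 0, "dx": 0, "dy": 0, "dz": 0, "yaw": 0.18}

```text
t: 26.08
tool_pos: [0.6149, 0.0435, 0.2176]
orientation: [-2.482, 0.454, -0.054]
force: [-0.0, 0.6, -0.4]
opening: 0.0097
gripper_force: 45.0
```

Run:
```python
from h import *
st()
```

```text
t 26.07 q [-0.38   0.137  1.613  0.615  1.502  1.474] p [0.6149 0.0435 0.2176] F [-0.   0.6 -0.4] op 0.0097 gf 45.0
[[ 0.941 -0.309  0.142]
 [-0.333 -0.756  0.563]
 [-0.066 -0.577 -0.814]]
```

Emit:
carry_out:
  moves:
    - {"jaw": 0, "dx": 0, "dy": 0, "dz": 0, "yaw": 0.17}
    - {"jaw": 0, "dx": 0, "dy": 0, "dz": 0, "yaw": 0.17}
    - {"jaw": 0, "dx": 0, "dy": 0, "dz": 0, "yaw": 0.17}
    - {"jaw": 0, "dx": 0, "dy": 0, "dz": 0, "yaw": 0.17}
    - {"jaw": 0, "dx": 0, "dy": 0, "dz": 0, "yaw": 0.17}
    - {"jaw": 0, "dx": 0, "dy": 0, "dz": 0, "yaw": 0.17}
    - {"jaw": 0, "dx": 0, "dy": 0, "dz": 0, "yaw": 0}
    - {"jaw": 0, "dx": 0, "dy": 0, "dz": 0, "yaw": 0}

```text
t: 27.08
tool_pos: [0.6149, 0.0444, 0.2182]
orientation: [-1.981, 1.62, 0.348]
force: [-0.4, 0.0, -1.8]
opening: 0.0099
gripper_force: 45.0
```

Emit:
carry_out:
  moves:
    - {"jaw": 0, "dx": 0, "dy": 0, "dz": 0, "yaw": 0}
    - {"jaw": 0, "dx": 0, "dy": 0, "dz": 0, "yaw": 0}
    - {"jaw": 0, "dx": 0, "dy": 0, "dz": 0, "yaw": 0}
    - {"jaw": 0, "dx": 0, "dy": 0, "dz": 0, "yaw": 0}

```text
t: 27.58
tool_pos: [0.6148, 0.0454, 0.2186]
orientation: [-1.979, 1.622, 0.349]
force: [-0.4, 0.2, -1.1]
opening: 0.0099
gripper_force: 45.0
```

Run:
```python
from h import *
st(); snap('wrist','w4'); snap('side','side4');snap('top','top4')
w=load('w4')['im'][:,:,::-1];a=load('side4')['im'][160:330,260:400,::-1];b=load('top4')['im'][150:270,220:360,::-1]
c=np.zeros((600,800,3),np.uint8);c[:330,:440]=cv2.resize(w,(440,330))
a=cv2.resize(a,(350,425));c[:425,450:800]=a;c[340:600,:303]=cv2.resize(b,(303,260));cv2.imwrite('pics/c4.png',c)
```

```text
t 27.57 q [-0.377  0.135  1.613  0.615  1.502  2.489] p [0.6148 0.0454 0.2186] F [-0.4  0.2 -1.1] op 0.0099 gf 45.0
[[ 0.237 -0.961  0.142]
 [-0.818 -0.119  0.563]
 [-0.525 -0.249 -0.814]]
```

View pics/c4.png

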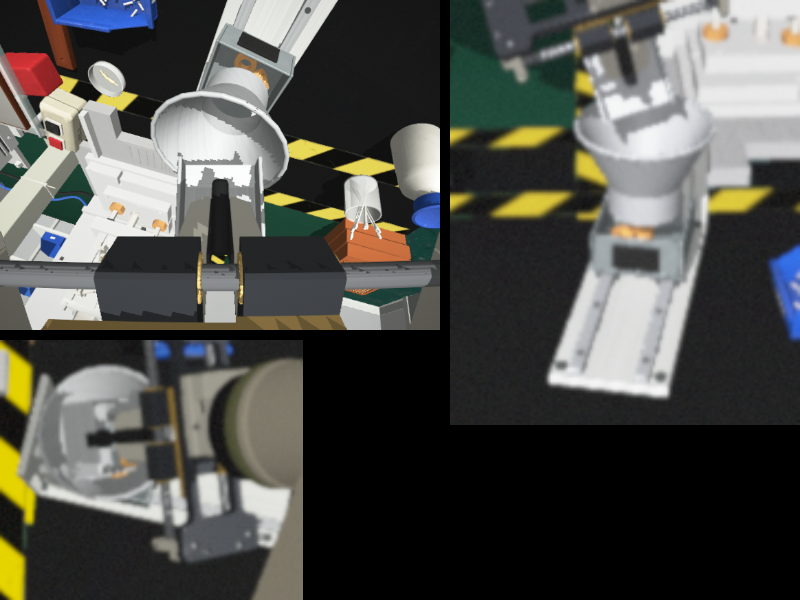

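Run:
```python
from h import *
for n in('w4','top4','side4','w3'):
    d=load(n);hsv=cv2.cvtColor(d['im'],cv2.COLOR_RGB2HSV);m=cv2.inRange(hsv,(8,110,80),(22,255,255))
    k,l,s,c=cv2.connectedComponentsWithStats(m)
    for i in range(1,k):
        if s[i,4]>15:
            P=onz(d,c[i],.03)-[.629,.0615,0];loc=(P@[.982,-.19,0],P@[.19,.982,0])
            if abs(loc[0])<.1 and abs(loc[1])<.15: print(n,s[i],c[i].round(0),np.round(loc,3))
```

```text
w4 [341  77  50  53 717] [365.  98.] [-0.001 -0.009]
top4 [297 172   5  20  61] [299. 181.] [ 0.067 -0.043]
top4 [300 193   5  25  49] [302. 205.] [ 0.014 -0.062]
side4 [325 250  16   5  47] [332. 252.] [-0.012  0.02 ]
w3 [298 272  11  17 118] [304. 280.] [-0.014 -0.011]
w3 [332 272  11  17 114] [336. 280.] [ 0.019 -0.012]
w3 [287 366   8  77 438] [290. 404.] [-0.031 -0.135]
w3 [345 366   9  77 443] [350. 405.] [ 0.028 -0.138]
```

Run:
```python
from h import *
z=lambda a,f:cv2.resize(a[:,:,::-1],None,fx=f,fy=f,interpolation=cv2.INTER_CUBIC)
a=z(load('w4')['im'][40:160,280:440],2.5);b=z(load('top4')['im'][160:230,230:300],5);e=z(load('side4')['im'][200:280,300:380],3)
c=np.zeros((600,800,3),np.uint8);c[:300,:400]=a;c[:350,420:770]=b;c[320:560,:240]=e;cv2.imwrite('pics/c5.png',c)
```

```text
(no output)
```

View pics/c5.png

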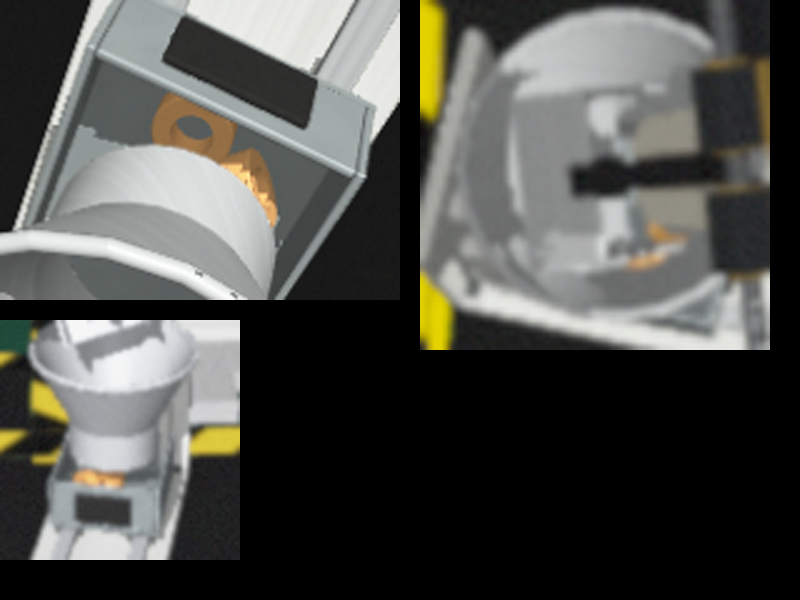

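Run:
```python
from h import *
d=load('top4')
for px in((273,205),(277,207),(274,211)):
  for z in(.03,.16):
    P=onz(d,px,z)-[.629,.0615,0];print(px,z,np.round((P@[.982,-.19,0],P@[.19,.982,0]),3))
d=load('w4')
for px in((280+192/2.5,40+130/2.5),(280+255/2.5,40+185/2.5)):
    P=onz(d,px,.03)-[.629,.0615,0];print('box ring',np.round((P@[.982,-.19,0],P@[.19,.982,0]),3))
```

```text
(273, 205) 0.03 [0.    0.002]
(273, 205) 0.16 [-0.023 -0.012]
(277, 207) 0.03 [-0.002 -0.007]
(277, 207) 0.16 [-0.025 -0.021]
(274, 211) 0.03 [-0.013 -0.003]
(274, 211) 0.16 [-0.034 -0.017]
box ring [ 0.007 -0.011]
box ring [-0.019 -0.002]
```

Emit:
carry_out:
  moves:
    - {"jaw": 0, "dx": 0, "dy": 0, "dz": 0, "yaw": -0.182}
    - {"jaw": 0, "dx": 0, "dy": 0, "dz": 0, "yaw": -0.182}
    - {"jaw": 0, "dx": 0, "dy": 0, "dz": 0, "yaw": -0.182}
    - {"jaw": 0, "dx": 0, "dy": 0, "dz": 0, "yaw": -0.182}
    - {"jaw": 0, "dx": 0, "dy": 0, "dz": 0, "yaw": -0.182}
    - {"jaw": 0, "dx": 0, "dy": 0, "dz": 0, "yaw": -0.182}
    - {"jaw": 0, "dx": 0, "dy": 0, "dz": 0, "yaw": -0.182}
    - {"jaw": 0, "dx": 0, "dy": 0, "dz": 0, "yaw": -0.182}

```text
t: 28.72
tool_pos: [0.6148, 0.0453, 0.2187]
orientation: [-2.535, -0.112, -0.233]
force: [-0.1, 0.3, -1.2]
opening: 0.0097
gripper_force: 45.0
```

Emit:
carry_out:
  moves:
    - {"jaw": 0, "dx": 0, "dy": 0, "dz": 0, "yaw": -0.182}
    - {"jaw": 0, "dx": 0, "dy": 0, "dz": 0, "yaw": -0.182}
    - {"jaw": 0, "dx": 0, "dy": 0, "dz": 0, "yaw": -0.182}
    - {"jaw": 0, "dx": 0, "dy": 0, "dz": 0, "yaw": -0.182}
    - {"jaw": 0, "dx": 0, "dy": 0, "dz": 0, "yaw": -0.182}
    - {"jaw": 0, "dx": 0, "dy": 0, "dz": 0, "yaw": -0.182}
    - {"jaw": 0, "dx": 0, "dy": 0, "dz": 0, "yaw": -0.182}
    - {"jaw": 0, "dx": 0, "dy": 0, "dz": 0, "yaw": 0}

```text
t: 29.72
tool_pos: [0.6148, 0.0453, 0.2187]
orientation: [-2.092, -1.684, -0.686]
force: [0.4, 1.1, -1.4]
opening: 0.0097
gripper_force: 45.0
```

Run:
```python
from h import *
s,M=st(); snap('wrist','w6')
d=load('w6');hsv=cv2.cvtColor(d['im'],cv2.COLOR_RGB2HSV);m=cv2.inRange(hsv,(8,110,80),(22,255,255))
k,l,t,c=cv2.connectedComponentsWithStats(m)
for i in range(1,k):
    if t[i,4]>15: print(t[i],c[i].round(0))
from plan import *
p=np.array(s['tool_pos'])
# set-down spot on bench between tray and station; scoop bottom = TCP z - .041
rows([(.59,-.12,.26),(.50,-.2,.15),(.48,-.2,.06)],step=.045)
```

```text
t 29.73 q [-0.377  0.135  1.613  0.615  1.502 -0.24 ] p [0.6148 0.0453 0.2187] F [ 0.4  1.1 -1.4] op 0.0097 gf 45.0
[[ 0.168  0.975  0.142]
 [ 0.797 -0.219  0.563]
 [ 0.581  0.018 -0.814]]
[   0    0   70  151 5943] [23. 81.]
[599  79  41  83 245] [620. 118.]
[ 61 115   8  10  33] [ 65. 120.]
[563 141  17  12  20] [570. 146.]
[550 160   7  15  19] [553. 167.]
[ 539  193   68  132 2941] [571. 253.]
[287 366   8  77 437] [290. 404.]
[345 367   9  76 447] [350. 405.]
[147 369   7  11  16] [150. 374.]
[  60  458  445   22 6605] [303. 471.]
4x [-0.028, 0.003, -0.033] -> [ 0.589 -0.121  0.261] [-0.64  0.23  1.43  0.57  1.72 -0.4 ] err0.0000
4x [-0.036, -0.018, 0.008] -> [ 0.498 -0.201  0.15 ] [-0.84  0.26  1.61  0.51  1.65 -0.67] err0.0000
3x [-0.018, -0.007, 0.024] -> [ 0.479 -0.199  0.06 ] [-0.86  0.33  1.69  0.5   1.51 -0.77] err0.0000
```

Emit:
carry_out:
  moves:
    - {"jaw": 0, "dx": -0.014, "dy": 0.001, "dz": -0.022, "yaw": 0}
    - {"jaw": 0, "dx": -0.028, "dy": 0.003, "dz": -0.033, "yaw": 0}
    - {"jaw": 0, "dx": -0.028, "dy": 0.003, "dz": -0.033, "yaw": 0}
    - {"jaw": 0, "dx": -0.028, "dy": 0.003, "dz": -0.033, "yaw": 0}
    - {"jaw": 0, "dx": -0.02, "dy": 0.002, "dz": -0.02, "yaw": 0}
    - {"jaw": 0, "dx": -0.036, "dy": -0.018, "dz": 0.008, "yaw": 0}
    - {"jaw": 0, "dx": -0.036, "dy": -0.018, "dz": 0.008, "yaw": 0}
    - {"jaw": 0, "dx": -0.036, "dy": -0.018, "dz": 0.008, "yaw": 0}

```text
t: 30.78
tool_pos: [0.5188, -0.1922, 0.1811]
orientation: [-2.095, -1.68, -0.686]
force: [0.1, 0.4, -1.2]
opening: 0.0096
gripper_force: 45.0
```

Run:
```python
from h import *
st()
from plan import *
rows([(.49,-.205,.13),(.485,-.205,.06),(.485,-.205,.044)],step=.03)
```

```text
t 30.77 q [-0.799  0.247  1.557  0.521  1.679 -0.614] p [ 0.5188 -0.1922  0.1811] F [ 0.1  0.4 -1.2] op 0.0096 gf 45.0
[[ 0.172  0.975  0.142]
 [ 0.796 -0.222  0.563]
 [ 0.581  0.016 -0.814]]
3x [-0.015, -0.009, 0.01] -> [ 0.489 -0.205  0.13 ] [-0.85  0.27  1.63  0.5   1.62 -0.7 ] err0.0000
3x [-0.014, -0.002, 0.019] -> [ 0.484 -0.205  0.059] [-0.86  0.35  1.67  0.5   1.51 -0.77] err0.0000
1x [-0.009, 0.001, 0.013] -> [ 0.485 -0.205  0.043] [-0.86  0.38  1.67  0.5   1.49 -0.78] err0.0000
```

Emit:
carry_out:
  moves:
    - {"jaw": 0, "dx": -0.015, "dy": -0.009, "dz": 0.01, "yaw": 0}
    - {"jaw": 0, "dx": -0.015, "dy": -0.009, "dz": 0.01, "yaw": 0}
    - {"jaw": 0, "dx": -0.015, "dy": -0.009, "dz": 0.01, "yaw": 0}
    - {"jaw": 0, "dx": -0.014, "dy": -0.002, "dz": 0.019, "yaw": 0}
    - {"jaw": 0, "dx": -0.014, "dy": -0.002, "dz": 0.019, "yaw": 0}
    - {"jaw": 0, "dx": -0.014, "dy": -0.002, "dz": 0.019, "yaw": 0}
    - {"jaw": 0, "dx": 0, "dy": 0, "dz": 0, "yaw": 0}

```text
t: 31.65
tool_pos: [0.4837, -0.203, 0.0573]
orientation: [-2.089, -1.681, -0.685]
force: [0.7, 0.4, -1.3]
opening: 0.0097
gripper_force: 45.0
```

Emit:
carry_out:
  moves:
    - {"jaw": 0, "dx": -0.008, "dy": 0, "dz": 0.012, "yaw": 0}
    - {"jaw": 0, "dx": 0, "dy": 0, "dz": 0, "yaw": 0}

```text
t: 31.9
tool_pos: [0.4852, -0.2039, 0.0448]
orientation: [-2.091, -1.684, -0.686]
force: [0.0, -0.1, -1.4]
opening: 0.0101
gripper_force: 45.0
```

Emit:
carry_out:
  moves:
    - {"jaw": 0, "dx": -0.0012, "dy": 0, "dz": 0.0017, "yaw": 0}
    - {"jaw": 0, "dx": 0, "dy": 0, "dz": 0, "yaw": 0}

```text
t: 32.15
tool_pos: [0.4856, -0.2044, 0.0438]
orientation: [-2.092, -1.686, -0.687]
force: [-0.2, 0.1, -0.8]
opening: 0.0098
gripper_force: 45.0
```

Emit:
carry_out:
  moves:
    - {"jaw": 0, "dx": -0.0008, "dy": 0, "dz": 0.0011, "yaw": 0}
    - {"jaw": 0, "dx": 0, "dy": 0, "dz": 0, "yaw": 0}

```text
t: 32.4
tool_pos: [0.4855, -0.2043, 0.0422]
orientation: [-2.092, -1.685, -0.687]
force: [-0.4, -0.7, -0.4]
opening: 0.0098
gripper_force: 45.0
```

Emit:
carry_out:
  moves:
    - {"jaw": 0, "dx": -0.0006, "dy": 0, "dz": 0.0008, "yaw": 0}
    - {"jaw": 0, "dx": 0, "dy": 0, "dz": 0, "yaw": 0}

```text
t: 32.65
tool_pos: [0.4856, -0.2044, 0.0414]
orientation: [-2.092, -1.685, -0.687]
force: [0.4, -0.5, 1.7]
opening: 0.0098
gripper_force: 45.0
```

Emit:
carry_out:
  moves:
    - {"jaw": 0.03, "dx": 0, "dy": 0, "dz": 0, "yaw": 0}
    - {"jaw": 0.03, "dx": 0, "dy": 0, "dz": 0, "yaw": 0}
    - {"jaw": 0.03, "dx": 0, "dy": 0, "dz": 0, "yaw": 0}
    - {"jaw": 0.03, "dx": 0, "dy": 0, "dz": 0, "yaw": 0}

```text
t: 33.15
tool_pos: [0.4854, -0.2042, 0.041]
orientation: [-2.091, -1.685, -0.687]
force: [-0.6, -0.8, 0.3]
opening: 0.0298
gripper_force: 0.0
```

Run:
```python
from h import *
s,M=st()
from plan import *
p=np.array(s['tool_pos']);rows([p+[0,0,.06],p+[0,-.02,.30],(.40,-.35,.40)],step=.05,jaw=.03)
```

```text
t 33.15 q [-0.853  0.381  1.675  0.5    1.484 -0.785] p [ 0.4854 -0.2042  0.041 ] F [-0.6 -0.8  0.3] op 0.0298 gf 0.0
[[ 0.167  0.976  0.142]
 [ 0.797 -0.219  0.563]
 [ 0.581  0.019 -0.814]]
2x [0.017, 0.001, -0.024] -> [ 0.486 -0.205  0.1  ] [-0.85  0.3   1.65  0.5   1.57 -0.74] err0.0000
5x [0.025, 0.002, -0.041] -> [ 0.488 -0.223  0.339] [-0.87  0.16  1.37  0.53  1.96 -0.54] err0.0000
4x [-0.02, -0.014, -0.033] -> [ 0.401 -0.349  0.399] [-1.1   0.28  1.12  0.49  2.18 -0.69] err0.0000
```

Emit:
carry_out:
  moves:
    - {"jaw": 0.03, "dx": 0.017, "dy": 0.001, "dz": -0.024, "yaw": 0}
    - {"jaw": 0.03, "dx": 0.017, "dy": 0.001, "dz": -0.024, "yaw": 0}
    - {"jaw": 0.03, "dx": 0.025, "dy": 0.002, "dz": -0.041, "yaw": 0}
    - {"jaw": 0.03, "dx": 0.025, "dy": 0.002, "dz": -0.041, "yaw": 0}
    - {"jaw": 0.03, "dx": 0.025, "dy": 0.002, "dz": -0.041, "yaw": 0}
    - {"jaw": 0.03, "dx": 0.025, "dy": 0.002, "dz": -0.041, "yaw": 0}
    - {"jaw": 0.03, "dx": 0.025, "dy": 0.002, "dz": -0.041, "yaw": 0}

```text
t: 34.02
tool_pos: [0.4877, -0.2226, 0.3411]
orientation: [-2.092, -1.685, -0.687]
force: [-0.3, 0.1, -1.0]
opening: 0.0298
gripper_force: 0.0
```

Emit:
carry_out:
  moves:
    - {"jaw": 0.03, "dx": -0.02, "dy": -0.014, "dz": -0.033, "yaw": 0}
    - {"jaw": 0.03, "dx": -0.02, "dy": -0.014, "dz": -0.033, "yaw": 0}
    - {"jaw": 0.03, "dx": -0.02, "dy": -0.014, "dz": -0.033, "yaw": 0}
    - {"jaw": 0.03, "dx": -0.02, "dy": -0.014, "dz": -0.033, "yaw": 0}
    - {"jaw": 0.03, "dx": 0, "dy": 0, "dz": 0, "yaw": 0}

```text
t: 34.65
tool_pos: [0.4001, -0.3507, 0.4001]
orientation: [-2.096, -1.683, -0.687]
force: [0.5, -0.2, 0.6]
opening: 0.0304
gripper_force: 0.0
```

Run:
```python
from h import *
st(); snap('top','top7');snap('side','side7');snap('wrist','w7')
z=lambda a,w,h:cv2.resize(a[:,:,::-1],(w,h),interpolation=cv2.INTER_CUBIC)
T=load('top7')['im'];S=load('side7')['im'];W=load('w7')['im']
c=np.zeros((600,800,3),np.uint8)
c[:300,:420]=z(T[160:300,220:416],420,300);c[:300,430:800]=z(S[220:460,160:456],370,300);c[300:600,:400]=z(W,400,300);c[300:600,430:790]=z(T[170:220,240:300],360,300)
cv2.imwrite('pics/c7.png',c)
```

```text
t 34.65 q [-1.097  0.282  1.115  0.486  2.176 -0.688] p [ 0.4001 -0.3507  0.4001] F [ 0.5 -0.2  0.6] op 0.0304 gf 0.0
[[ 0.17   0.975  0.144]
 [ 0.797 -0.222  0.562]
 [ 0.58   0.019 -0.815]]
```

View pics/c7.png

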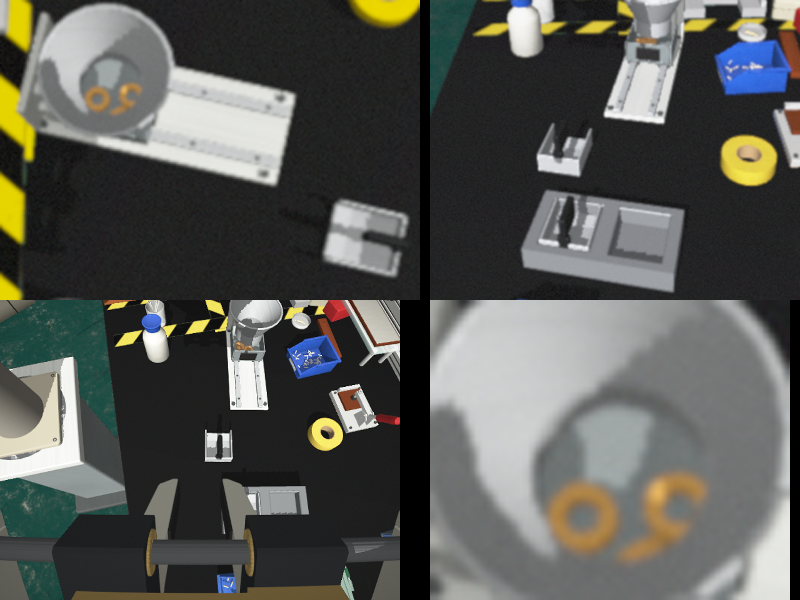

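The last picture shows three collars through the bore: two rings at (582,517) and (678,505), and the arc of a third at (640,550). The box is under the funnel, the empty scoop stands upright on the bench, and the spare scoop, bottle and tape have not moved.

```bash
python3 -c "
from plant import *
print(close_job())"
```

```text
the job is handed in; nothing more can be done
None
```

The job is handed in: the box is home against its stop, the final images show all three collars in it, the empty scoop stands upright on the bench, and I did not touch the spare scoop, bottle, jar or tape, finishing in about 35 s of the 72 s allowed.

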